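Hang the change gear on the free hook of the gear carousel

ROBOT

A 7-joint arm with a two-finger parallel gripper is mounted at the origin on the work surface. World frame = base frame: x ahead of the robot, y to its left, z up, the work surface at z = 0. Lengths are in mm, angles in rad, forces in N, time in s.
With the tool pointing down it reaches from about 425 to 875 mm from the base axis. Payload 4.7 kg.
Tool frame: the origin (TCP) lies midway between the tips of the shut fingers; the grasp point (between the pads) lies 19 mm behind it (bot.grasp_offset is the distance from the TCP to the grasp point, in mm); z points along the fingers, y is the direction in which the jaws open and shut (so a half turn about z gives the same grasp; the last joint's range is limited). The gripper opens to 87 mm and grips with 3 to 60 N. Pads are 19 mm wide; open, the fingers measure 117 mm over their backs; the gripper's body (75 mm by 190 mm) begins 51 mm behind the grasp point.
Start: joints at [1.274, 0.321, -0.07, 1.45, 0.023, 1.371, -0.057], TCP at [198.763, -618.888, 194.687] pointing down, gripper open.
Joint ranges: [-2.86, 2.86], [-0.3, 2.09], [-1.38, 1.24], [0.06, 2.45], [-1.56, 4.7], [0.09, 2.05], [-2.69, 2.69]. Speed limits (rad/s): [2.57, 2.57, 3.14, 3.14, 3.14, 3.14, 3.14].

INTERFACE

Orientations are given as a unit quaternion [w, x, y, z].
In Python, from plant import bot, imaging, order, models gives the robot as it stands. The module is installed in compiled form; this text tells all that it offers.
- The arm moves only by the tool step_arm, never from a script. Its argument "plan" is a list of rows, each a list of 3 entries, a list of its own where there are three numbers: the turn, a rotation vector about the tool's x, y, z in degrees, then the shift along the tool's x, y, z in mm, then the opening, from -1 (shut) to 1 (fully open), so that 0 is half open. A call has 1 to 20 rows; each row is the pose to reach, as a shift and turn from the pose measured when the call began, along the tool's axes at that moment; what a row does not reach only later rows make up. A row lasts 1/10 s, in which the tool goes at most 50 mm and 8.59 degrees, less where a joint would pass 70% of its speed; a pose out of reach is approached as far as the arm can. A call with a gripper value outside its range is refused whole. The fingers move at their own pace and stop on an object; "squeeze" is the grip in N (left out, the last holds). Time passes only in rows, so rows that repeat a pose let the fingers close. It gives the time, the measured TCP pose, the force and the opening at its end, in the units of the state.
- bot.state(): the state, without advancing time (a new reading comes with each control period).
- imaging.read_camera(name): name is "side" or "top" or "wrist"; returns the picture (384x512x3 uint8, red, green, blue); there is no depth.
- imaging.get_calibration(name): a dict with "K" (3x3 intrinsics, pixels), "eye" and "rotation" of the camera in the world; the wrist camera has in their place "T_tool_cam" (4x4, takes a point from camera to tool coordinates, whose origin is the TCP and whose axes are the flange's). Camera axes: x right, y up, looking along -z (the intrinsics and any distortion apply to the point x, -y, -z); pixel columns grow to the right and rows downward; lengths in mm; the calibration is good to about 2 mm. A picture is of the moment at which its call begins: read the wrist's pose just before it. get_calibration takes no time and is no camera call.
- order.hand_in(): hands the job in, once; it reports no verdict.
Trained networks look in the newest picture that a camera, given by its name, has taken for a name from the list of things; names that differ only in an ending like _2 or _b are one class to them, and where a whole thing is asked for, a point or a joint stands for the part that bears it (a point fixed in the world has none). Each returns a list of dicts, best first, with "conf" (0 to 1); they miss things now and then, are a little off and sometimes report something else, mostly with a low value. They report only what shows in the picture. A call takes as long as a camera call.
- models.boxes_of(camera, target): "position" ([x, y, z] in mm, in the coordinates of the camera as it stood for that picture, good to about 4 mm: the middle of the surface that is visible of it).
The state is a dict: "time": time; "qpos": joint angles; "joint_velocities": joint speeds; "joint_torque": joint torques, N m; "ee_pos": TCP position; "orientation": TCP orientation; "contact_force": force on the tool from outside, world axes, zero at the start; "moment": the same for the moment, N m; "opening": finger opening in mm.
Only numpy, scipy, OpenCV 4.12 (cv2) and the standard library are available. Lean on these libraries where they do the work, as an engineer would, in place of code of your own. Each camera call takes 0.05 s, during which the arm holds its last target. There are 200 camera calls.

TASK

Turn the gear carousel gently until its one empty hook points straight out over the front edge of the stand's base plate, the edge nearest the robot. Then take the big gear from the wooden rack, pass its bore over the hook's upturned tip, let the rod take its weight while you still hold it, and slide it back along the rod right up to the stop plate before letting go; feel your way rather than forcing it, do not drop it, and leave everything else where it is.

Things in the scene. Friction and masses are not known exactly. Their poses are not given: they have to be found in the camera images.
- stand: Gear carousel's fixed stand: square dark steel base plate 220 x 220 x 12 mm with a 32 mm column in its middle. Bolted down. Origin on the bench under the column's axis, z up along the turning axis; -x of the stand is its front (base edge nearest the robot, marked by a bright steel strip).
- carousel: Turning head: grey hub 76 mm wide, its top 40 mm over hook height, five arms 72 deg apart with a stop plate and hook rod. Four hooks carry gears 72-92 mm wide, fixed to it, reaching 104 mm from the axis (hook tips 125) and 39 mm over hook height. Origin on the turning axis at hook height (z 165 mm); -x points out along the free hook. Turns freely both ways, drag 0.35 N m, stays where left.
- free_hook (a point): Middle of the outer face of the empty hook's stop plate (24 x 24 mm), 80 mm from the turning axis; -x points out along the hook. The rod, 10 mm thick, runs 34 mm level out of it, then slants up: its round end is 45 mm out, 15 mm above the rod's axis. The rod is clamped in a height slot, its axis up to 5 mm above or below this point, so the fit is found by feel.
- gear: The big spur gear to hang: plain steel, 104 mm outside diameter, 12 mm thick, bore 24 mm, about 0.45 kg. Origin at its centre; its x axis is the bore's axis (level, either way round). Stands upright in one of the rack's three pockets, so its top is 52 mm above its centre. Hung, its centre is 7 mm below the rod's axis.
- small_gear: A smaller steel gear, 84 mm across and 12 mm thick, standing in another pocket of the rack; it stays there. Origin at its centre, x along its bore.
- rack: Wooden gear rack 200 x 112 x 36 mm, fixed to the bench, with three pockets in a row along its x, 58 mm apart, the middle one in its centre. Each pocket is 16 mm wide along x and 96 mm long along y, with a V-shaped floor in which a gear stands upright, centred. Origin under its centre on the bench.
- hammer: Loose hammer lying on the bench, not to be moved.
- oil_can: Loose steel oil can 68 mm wide and 135 mm high, not to be moved. Origin under its centre.
- tape_roll: Loose red tape roll 64 mm wide and 24 mm high, not to be moved.
- spanner: Loose spanner lying on the bench, not to be moved.
- square: Loose try square (wooden stock, steel blade 110 mm), lying on the bench, not to be moved.
- file: Loose file with a wooden handle, 270 mm long, lying at the back, not to be moved.

How it is judged:
By the outcome, as a careful person would: the job done as asked, in the order asked, and still so for the second after the job is handed in, with the robot touching nothing.
It also fails if it takes over 72 s, if anything falls off the work surface, if the arm or the gripper's body presses on something with over 40 N, if the wrist force passes 120 N, or if a joint passes its speed limit or range.

## Working session

There is one attempt and no reset: what is moved stays moved. The work goes in short steps, Python scripts to look and compute and a tool call to move; the robot and the scene stay as the last step left them, time stands still between calls to the robot, and variables do not carry over. Pictures are saved under pics/ and viewed, about 8 in all and at most 12, crops included, and the job is handed in when it is done.

Besides the shell and the picture viewer there is one more tool, called after "Call:" by a JSON object that holds its "method" and its "body", one argument or row to a line. step_arm: Moves the arm, as the interface text tells. Its arguments: {"type":"object","properties":{"plan":{"type":"array","items":{"type":"array"}},"squeeze":{"type":"number"}},"required":["plan"]}

```bash
mkdir -p pics; cat > h.py <<'E'
import numpy as np, cv2
from plant import bot, imaging, order, models
from scipy.spatial.transform import Rotation as R
def q2R(q): return R.from_quat([q[1],q[2],q[3],q[0]]).as_matrix()
def campose(n,st=None):
    c=imaging.get_calibration(n)
    if 'eye' in c: return np.array(c['K']),np.array(c['eye']),np.array(c['rotation'])
    st=st or bot.state(); T=np.array(c['T_tool_cam']); Rt=q2R(st['orientation'])
    return np.array(c['K']),Rt@T[:3,3]+st['ee_pos'],Rt@T[:3,:3]
def snap(n,f):
    st=bot.state(); im=imaging.read_camera(n); cv2.imwrite('pics/'+f,im[:,:,::-1]); return im,st
def ray(n,u,v,z,st=None):
    K,e,Ro=campose(n,st); d=Ro@(np.linalg.inv(K)@[u,v,1]*[1,-1,-1]); return e+d*(z-e[2])/d[2]
def proj(n,P,st=None):
    K,e,Ro=campose(n,st); c=(Ro.T@(np.array(P)-e))*[1,-1,-1]; p=K@c; return p[:2]/p[2]
def find(n,t,st=None):
    K,e,Ro=campose(n,st); return [(np.round(e+Ro@np.array(d['position']),1),round(d['conf'],2)) for d in models.boxes_of(n,t)]
E
python3 - <<'E'
from h import *
s=bot.state(); print({k:np.round(v,3) for k,v in s.items()}, q2R(s['orientation']).round(3), bot.grasp_offset)
for n in ('top','side'):
    snap(n,n+'0.png'); c=imaging.get_calibration(n); print(n,c)
    for t in ('stand','carousel','free_hook','gear','small_gear','rack','hammer','oil_can'): print(t,find(n,t)[:3])
print(imaging.get_calibration('wrist'))
a=np.hstack([cv2.imread('pics/top0.png'),cv2.imread('pics/side0.png')])
E
```

```text
{'time': np.float64(0.0), 'qpos': array([ 1.274,  0.322, -0.07 ,  1.452,  0.023,  1.371, -0.057]), 'joint_velocities': array([ 0.001, -0.   ,  0.001, -0.002, -0.   , -0.   , -0.001]), 'joint_torque': array([ 1.0000e-03, -4.9129e+01, -4.0300e-01, -3.1253e+01, -6.4000e-02,
        4.4000e-02,  0.0000e+00]), 'ee_pos': array([ 198.519, -618.287,  193.557]), 'orientation': array([-0.001,  0.988,  0.155, -0.   ]), 'contact_force': array([0.204, 0.047, 0.353]), 'moment': array([-0.023, -0.023,  0.046]), 'opening': np.float64(87.091)} [[ 0.952  0.306 -0.001]
 [ 0.306 -0.952  0.002]
 [-0.    -0.002 -1.   ]] 18.700000000000003
top {'K': array([[432.83602507,   0.        , 255.93147354],
       [  0.        , 432.83602507, 190.21528255],
       [  0.        ,   0.        ,   1.        ]]), 'eye': array([ 421.33474802,   43.81080131, 1249.9194013 ]), 'rotation': array([ 0.71303819,  0.02844036, -0.03340767, -0.69975111])}Traceback (most recent call last):
  File "<stdin>", line 5, in <module>
  File "h.py", line 17, in find
    K,e,Ro=campose(n,st); return [(np.round(e+Ro@np.array(d['position']),1),round(d['conf'],2)) for d in models.boxes_of(n,t)]
                                              ~~^~~~~~~~~~~~~~~~~~~~~~~~
ValueError: matmul: Input operand 1 has a mismatch in its core dimension 0, with gufunc signature (n?,k),(k,m?)->(n?,m?) (size 3 is different from 4)
```

View pics/top0.png

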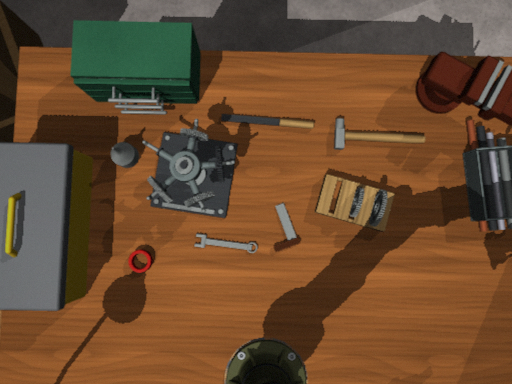

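```bash
sed -i "s/np.array(c\['rotation'\])$/q2R(c['rotation'])/" h.py
python3 - <<'E'
from h import *
for n in ('top','side'):
    im,_=snap(n,n+'1.png')
    for t in ('stand','carousel','free_hook','gear','small_gear','rack','hammer','oil_can'): print(n,t,find(n,t)[:2])
c=imaging.get_calibration('wrist');print(c, bot.state()['time'])
a=cv2.imread('pics/top1.png')
cv2.imwrite('pics/top1c.png',np.vstack([cv2.resize(a[110:230,110:250],(700,600),interpolation=cv2.INTER_CUBIC)]))
E
```

```text
top stand [(array([564.5, 203. ,   8.2]), 0.58), (array([ 499. , -235.3,   76.3]), 0.44)]
top carousel [(array([569.6, 204.4, 185.8]), 0.82), (array([324.7, 359. ,  19.6]), 0.45)]
top free_hook [(array([569.2, 203.5, 179.3]), 0.82)]
top gear [(array([ 484.7, -294.4,   76.4]), 0.84)]
top small_gear [(array([ 496.5, -237.3,   75.1]), 0.59)]
top rack [(array([ 496.1, -216.9,   32.4]), 0.81), (array([563.2, 202.9,  11.3]), 0.22)]
top hammer [(array([ 690.8, -285.2,   26.5]), 0.67)]
top oil_can [(array([614.8, 401.7,  62.3]), 0.72)]
side stand [(array([566.1, 183. ,  19.6]), 0.95), (array([733.9, -21.3,  14.3]), 0.51)]
side carousel [(array([562.7, 182.2, 171.4]), 0.62)]
side free_hook [(array([562.9, 178.3, 175.1]), 0.57)]
side gear [(array([ 487.6, -304.3,   75.3]), 0.69), (array([734.6, -21.2,  11.5]), 0.18)]
side small_gear [(array([ 507.3, -246.8,   71.5]), 0.8), (array([ 497.8, -301.1,   30.8]), 0.45)]
side rack [(array([ 501.3, -301.8,   33.2]), 0.86)]
side hammer [(array([ 688.8, -317.9,   23.9]), 0.76)]
side oil_can [(array([ 487.2, -300.4,   74.9]), 0.72)]
{'K': array([[320.15362518,   0.        , 258.08610155],
       [  0.        , 320.15362518, 190.31106293],
       [  0.        ,   0.        ,   1.        ]]), 'T_tool_cam': array([[ 9.86067971e-04,  9.52846769e-01,  3.03450265e-01,
         8.48004354e+01],
       [ 9.99998880e-01, -1.28119887e-03,  7.73501830e-04,
        -2.49456137e-01],
       [ 1.12580885e-03,  3.03449162e-01, -9.52846965e-01,
        -1.90201990e+02],
       [ 0.00000000e+00,  0.00000000e+00,  0.00000000e+00,
         1.00000000e+00]])} 1.0
```

View pics/top1c.png

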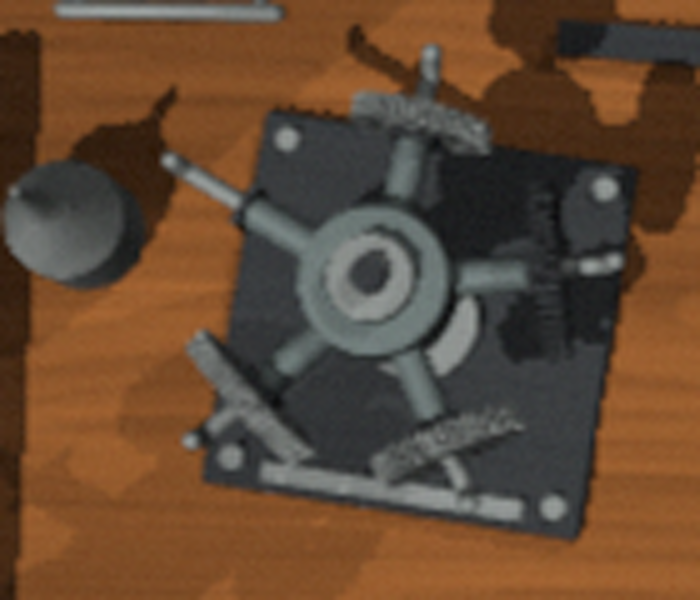

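View pics/side1.png

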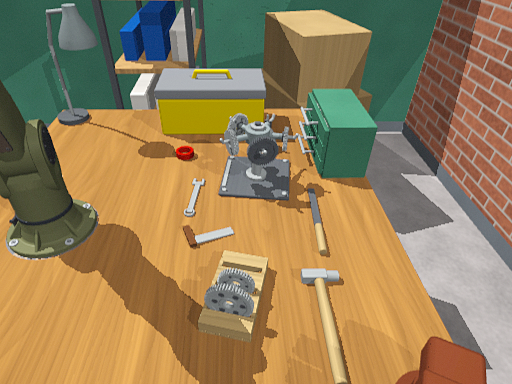

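```bash
cat >> h.py <<'E'
def goal(P,yaw,tilt=0,st=None):
    """tool shift & rotvec(deg) to reach TCP P with tool x at yaw deg; tilt = deg about tool x after"""
    st=st or bot.state(); Rt=q2R(st['orientation']); c,s=np.cos(np.radians(yaw)),np.sin(np.radians(yaw))
    Rg=np.array([[c,s,0],[s,-c,0],[0,0,-1.]])@R.from_rotvec([tilt,0,0],degrees=True).as_matrix()
    return (R.from_matrix(Rt.T@Rg).as_rotvec(degrees=True)).round(1).tolist(),(Rt.T@(np.array(P)-st['ee_pos'])).round(1).tolist()
def pr(s=None):
    s=s or bot.state(); print('t',s['time'],'pos',s['ee_pos'].round(1),'yaw',np.degrees(np.arctan2(*q2R(s['orientation'])[[1,0],0])).round(1),'z',q2R(s['orientation'])[:,2].round(3),'F',s['contact_force'].round(1),'M',s['moment'].round(2),'op',s['opening'].round(1),'q',s['qpos'].round(2))
E
python3 - <<'E'
from h import *
f=lambda x,y,z: ray('top',110+(x+.5)/5-.5,110+(y+.5)/5-.5,z)
c=[f(x,y,12) for x,y in ((272,112),(636,170),(578,538),(205,482))]
print('base corners',np.round(c,1),'ctr',np.mean(c,0).round(1))
d=(c[0]+c[1]-c[2]-c[3])[:2]; print('stand yaw',np.degrees(np.arctan2(d[1],d[0])), [np.linalg.norm(c[i]-c[i-1]) for i in range(4)])
s=f(262,473,12)-f(522,510,12); print('strip normal yaw',np.degrees(np.arctan2(s[1],s[0]))-90)
h=f(372,268,205); print('hub',h); t=f(170,160,182); v=t-h; print('hook',t,np.degrees(np.arctan2(v[1],v[0])),np.linalg.norm(v[:2]))
im=cv2.imread('pics/top1.png'); cv2.imwrite('pics/rk.png',cv2.resize(im[160:240,310:400],(720,640)[0:2] if 0 else (675,600),interpolation=cv2.INTER_CUBIC))
P=[500,-280,240]; print(goal([498,-250,260],-10))
E
```

```text
base corners [[694.4 305.8  12. ]
 [664.5  94.   12. ]
 [451.  122.4  12. ]
 [479.  336.1  12. ]] ctr [572.2 214.6  12. ]
stand yaw -7.781331946254698 [np.float64(217.49267423360797), np.float64(213.89671368772986), np.float64(215.34241805843368), np.float64(215.55219474798744)]
strip normal yaw -7.0167060671521
hub [575.69206789 213.55465293 205.        ]
hook [631.50989908 319.78512556 182.        ] 62.28072906218856 120.00226495821184
([0.0, 0.0, 27.8], [397.7, -259.6, -65.3])
```

View pics/rk.png

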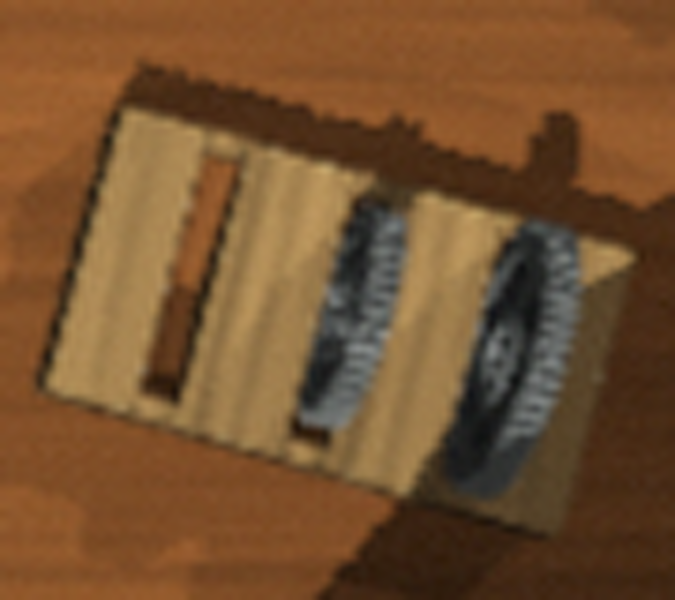

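```bash
python3 - <<'E'
from h import *
f=lambda x,y,z: ray('top',310+(x+.5)/7.5-.5,160+(y+.5)/7.5-.5,z)
c=[f(x,y,36) for x,y in ((125,108),(636,250),(550,535),(42,390))]
print(np.round(c,1),'ctr',np.mean(c,0)); d=(c[1]+c[2]-c[0]-c[3]); yaw=np.arctan2(d[1],d[0]); print('rack x yaw',np.degrees(yaw))
u=np.array([np.cos(yaw),np.sin(yaw),0]); g=np.mean(c,0)+58*u; print('gear',g)
ty=np.degrees(yaw)+90; print('tool yaw',ty)
a=goal([g[0],g[1],300],ty); print(a)
E
```

```text
[[ 577.8 -161.7   36. ]
 [ 527.8 -354.3   36. ]
 [ 420.4 -321.2   36. ]
 [ 470.9 -131.1   36. ]] ctr [ 499.23962136 -242.06286363   36.        ]
rack x yaw -104.72355093338632
gear [ 484.49860177 -298.15833886   36.        ]
tool yaw -14.72355093338632
([0.0, 0.0, 32.5], [370.1, -217.9, -105.3])
```

Call:
{"method": "step_arm", "body": {
  "plan": [
    [[0, 0, 0], [40, -20, -50], 1],
    [[0, 0, 4], [80, -45, -100], 1],
    [[0, 0, 32.5], [370, -218, -105], 1],
    [[0, 0, 32.5], [370, -218, -105], 1],
    [[0, 0, 32.5], [370, -218, -105], 1],
    [[0, 0, 32.5], [370, -218, -105], 1],
    [[0, 0, 32.5], [370, -218, -105], 1],
    [[0, 0, 32.5], [370, -218, -105], 1],
    [[0, 0, 32.5], [370, -218, -105], 1],
    [[0, 0, 32.5], [370, -218, -105], 1],
    [[0, 0, 32.5], [370, -218, -105], 1],
    [[0, 0, 32.5], [370, -218, -105], 1],
    [[0, 0, 32.5], [370, -218, -105], 1]
  ]
}}

```text
time: 2.3
ee_pos: [483.1, -300.0, 299.4]
orientation: [0.0, 0.992, -0.129, -0.0]
contact_force: [-0.3, -0.9, -0.2]
opening: 86.7
```

```bash
python3 - <<'E'
from h import *
pr(); im,st=snap('wrist','w1.png'); print(find('wrist','gear',st)[:2],find('wrist','small_gear',st)[:2],find('wrist','rack',st)[:2])
# proj of expected gear top-rim points
for dy in (0,): print(proj('wrist',[484.5,-298.2,124],st),proj('wrist',[499.2,-242,36],st))
print(goal([574,214,300],-10))
E
```

```text
Traceback (most recent call last):
  File "h.py", line 24, in pr
    s=s or bot.state(); print('t',s['time'],'pos',s['ee_pos'].round(1),'yaw',np.degrees(np.arctan2(*q2R(s['orientation'])[[1,0],0])).round(1),'z',q2R(s['orientation'])[:,2].round(3),'F',s['contact_force'].round(1),'M',s['moment'].round(2),'op',s['opening'].round(1),'q',s['qpos'].round(2))
                                                                                                                                                                                                                                                    ^^^^^^^^^^^^^^^^^^
AttributeError: 'float' object has no attribute 'round'
```

```bash
sed -i "s/s\['opening'\].round(1)/round(float(s['opening']),1)/" h.py; python3 - <<'E'
from h import *
pr(); im,st=snap('wrist','w1.png'); print(find('wrist','gear',st)[:2],find('wrist','small_gear',st)[:2],find('wrist','rack',st)[:2])
print(proj('wrist',[484.5,-298.2,124],st),proj('wrist',[499.2,-242,36],st))
print(goal([574,214,300],-10))
E
```

```text
t 2.3 pos [ 483.1 -300.   299.4] yaw -14.9 z [-0.001 -0.001 -1.   ] F [-0.3 -0.9 -0.2] M [-0.03  0.01  0.02] op 86.7 q [ 0.79  0.13 -0.31  1.48  0.04  1.54 -1.35]
[(array([ 496.9, -303.6,  110.4]), 0.61)] [(array([ 507.6, -245.2,   78.8]), 0.98)] [(array([ 507.1, -230.4,   37.6]), 0.55), (array([421.3, -52.5,   8.7]), 0.45)]
[257.03394107 163.20712591] [216.61468803 149.49965229]
([0.0, 0.0, -4.8], [-43.9, -519.4, -0.6])
```

View pics/w1.png

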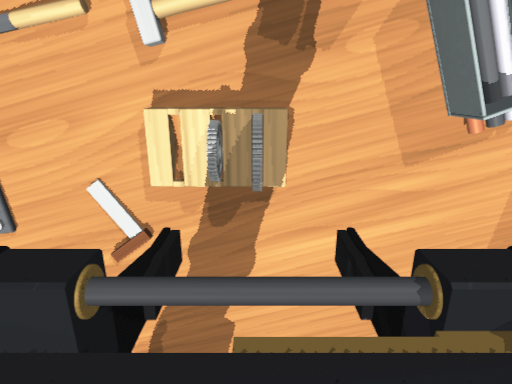

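Call:
{"method": "step_arm", "body": {
  "plan": [
    [[0, 0, 0], [-4, -50, 0], 1],
    [[0, 0, 0], [-10, -120, 0], 1],
    [[0, 0, 5], [-44, -519, 0], 1],
    [[0, 0, 5], [-44, -519, 0], 1],
    [[0, 0, 5], [-44, -519, 0], 1],
    [[0, 0, 5], [-44, -519, 0], 1],
    [[0, 0, 5], [-44, -519, 0], 1],
    [[0, 0, 5], [-44, -519, 0], 1],
    [[0, 0, 5], [-44, -519, 0], 1],
    [[0, 0, 5], [-44, -519, 0], 1],
    [[0, 0, 5], [-44, -519, 0], 1],
    [[0, 0, 5], [-44, -519, 0], 1],
    [[0, 0, 5], [-44, -519, 0], 1],
    [[0, 0, 5], [-44, -519, 0], 1]
  ]
}}

```text
time: 3.9
ee_pos: [574.4, 211.2, 299.4]
orientation: [0.001, 0.985, -0.174, 0.0]
contact_force: [0.8, -0.3, -0.2]
opening: 86.6
```

```bash
python3 - <<'E'
from h import *
pr(); im,st=snap('wrist','w2.png'); print(find('wrist','carousel',st)[:2])
print('hubtop',proj('wrist',[574,214,205],st),'yawed tip',proj('wrist',[574+125*np.cos(1.087),214+125*np.sin(1.087),180],st))
for z in (55,60,65,70,75,80): print(z,proj('side',[486,-299,z]))
print(goal([574,214,186],-10))
E
```

```text
t 3.9 pos [574.4 211.2 299.4] yaw -20.0 z [-0.    -0.002 -1.   ] F [ 0.8 -0.3 -0.2] M [ 0.03  0.01 -0.06] op 86.6 q [ 0.16  0.28 -0.71  1.36  0.18  1.57 -2.45]
[(array([572.9, 207.7, 177.2]), 0.81)]
hubtop [256.27946069 185.14759798] yawed tip [130.85367639 161.44896297]
55 [228.75467156 303.89816821]
60 [228.70756687 302.47582321]
65 [228.6600591 301.0413071]
70 [228.61214306 299.594463  ]
75 [228.56381345 298.1351313 ]
80 [228.51506491 296.66314964]
([0.1, -0.0, -10.0], [-1.3, -2.4, 113.6])
```

View pics/w2.png

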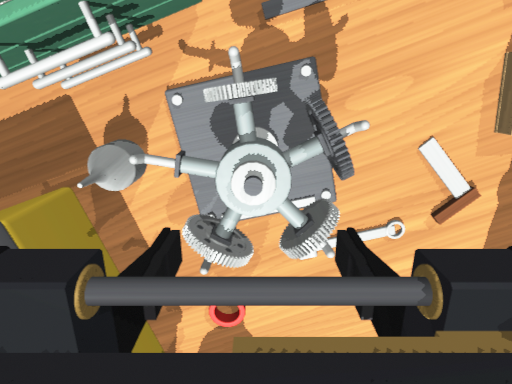

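```bash
python3 - <<'E'
import cv2,numpy as np
a=cv2.imread('pics/side1.png')[105:200,210:300]; b=cv2.imread('pics/w2.png')[130:240,195:305]
cv2.imwrite('pics/c7.png',np.hstack([cv2.resize(a,(400,422),interpolation=cv2.INTER_CUBIC),cv2.resize(b,(400,422)[::1] if 0 else (400,400),interpolation=cv2.INTER_CUBIC)[:400]]) if 0 else np.hstack([cv2.resize(a,(400,422),interpolation=cv2.INTER_CUBIC)[:400],cv2.resize(b,(400,400),interpolation=cv2.INTER_CUBIC)]))
E
```

```text
(no output)
```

View pics/c7.png

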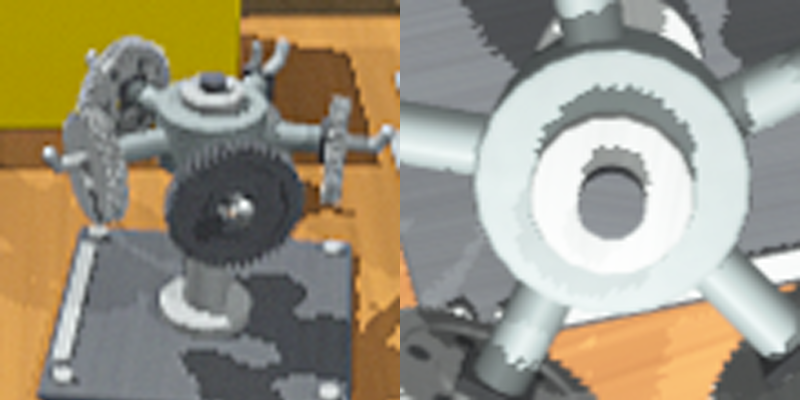

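```bash
python3 - <<'E'
from h import *
print(ray('wrist',253.3,179.5,198),ray('wrist',253.4,183.6,205),ray('wrist',253.4,183.6,202))
h=ray('wrist',253.3,179.5,198)[:2]*.5+.5*ray('wrist',253.4,183.6,204)[:2]
t=ray('wrist',135,159,180)[:2]; v=t-h; print(h,t,np.linalg.norm(v),np.degrees(np.arctan2(v[1],v[0])))
print(goal([*h,182],-10))
E
```

```text
[578.14754861 215.70202841 198.        ] [576.22795158 216.20168631 205.        ] [575.409552   216.54859095 202.        ]
[577.05135016 216.0096748 ] [632.92343877 319.99621849] 118.04614163504854 61.75081098590269
([0.1, -0.0, -10.0], [0.9, -5.4, 117.6])
```

Call:
{"method": "step_arm", "body": {
  "plan": [
    [[0, 0, -5], [0.5, -4, 0], 1],
    [[0, 0, -10], [0.5, -4, 20], 1],
    [[0, 0, -10], [0.5, -4, 50], 1],
    [[0, 0, -10], [0.5, -4, 75], 1],
    [[0, 0, -10], [0.5, -4, 85], 1],
    [[0, 0, -10], [0.5, -4, 93], 1],
    [[0, 0, -10], [0.5, -4, 96], 1],
    [[0, 0, -10], [0.5, -4, 99], 1],
    [[0, 0, -10], [0.5, -4, 102], 1],
    [[0, 0, -10], [0.5, -4, 102], 1]
  ]
}}

```text
time: 5.0
ee_pos: [576.3, 215.0, 197.8]
orientation: [0.001, 0.996, -0.087, 0.0]
contact_force: [-0.1, 0.3, 0.6]
opening: 87.2
```

```bash
python3 -c "
from h import *; pr(); print(goal([575.5,215,182],-10))"
```

```text
t 5.0 pos [576.3 215.  197.8] yaw -10.0 z [ 0.001 -0.001 -1.   ] F [-0.1  0.3  0.6] M [ 0.07  0.06 -0.05] op 87.2 q [ 0.18  0.32 -0.72  1.52  0.22  1.38 -2.3 ]
([0.1, -0.0, -0.0], [-0.8, 0.1, 15.8])
```

Call:
{"method": "step_arm", "body": {
  "plan": [
    [[0, 0, 0], [-0.5, 0, 5], 1],
    [[0, 0, 0], [-0.5, 0, 10], 1],
    [[0, 0, 0], [-0.5, 0, 15], 1],
    [[0, 0, 0], [-0.5, 0, 16], 1],
    [[0, 0, 0], [-0.5, 0, 16], 0.7],
    [[0, 0, 0], [-0.5, 0, 16], 0.6],
    [[0, 0, 0], [-0.5, 0, 16], 0.5],
    [[0, 0, 0], [-0.5, 0, 16], 0.5],
    [[0, 0, 0], [-0.5, 0, 16], 0.5]
  ],
  "squeeze": 20
}}

```text
time: 5.9
ee_pos: [575.9, 215.1, 182.0]
orientation: [0.0, 0.996, -0.087, 0.0]
contact_force: [-0.1, 0.4, 0.3]
opening: 65.9
```

```bash
python3 -c "
from h import *; pr()"
```

```text
t 5.9 pos [575.9 215.1 182. ] yaw -10.0 z [ 0.001 -0.001 -1.   ] F [-0.1  0.4  0.3] M [0.09 0.02 0.02] op 65.9 q [ 0.18  0.33 -0.72  1.54  0.22  1.35 -2.31]
```

Call:
{"method": "step_arm", "body": {
  "plan": [
    [[0, 0, 0], [0, 0, 0], 0.2],
    [[0, 0, 0], [0, 0, 0], 0],
    [[0, 0, 0], [0, 0, 0], -0.2],
    [[0, 0, 0], [0, 0, 0], -0.3],
    [[0, 0, 0], [0, 0, 0], -0.3],
    [[0, 0, 0], [0, 0, 0], -0.3]
  ],
  "squeeze": 25
}}

```text
time: 6.5
ee_pos: [575.9, 215.0, 182.0]
orientation: [0.001, 0.996, -0.087, 0.0]
contact_force: [-0.2, 0.9, 0.5]
opening: 32.0
```

```bash
python3 -c "
from h import *; pr()"
```

```text
t 6.5 pos [575.9 215.  182. ] yaw -10.0 z [ 0.001 -0.001 -1.   ] F [-0.2  0.9  0.5] M [ 0.02  0.04 -0.02] op 32.0 q [ 0.18  0.33 -0.72  1.54  0.22  1.35 -2.31]
```

Call:
{"method": "step_arm", "body": {
  "plan": [
    [[0, 0, 0], [0, 0, 0], -0.5],
    [[0, 0, 0], [0, 0, 0], -0.5],
    [[0, 0, -3], [0, 0, 0], -0.5],
    [[0, 0, -6], [0, 0, 0], -0.5],
    [[0, 0, -9], [0, 0, 0], -0.5],
    [[0, 0, -12], [0, 0, 0], -0.5]
  ],
  "squeeze": 25
}}

```text
time: 7.1
ee_pos: [575.9, 215.1, 182.0]
orientation: [0.001, 1.0, 0.018, 0.0]
contact_force: [-0.4, -0.3, -0.3]
opening: 21.8
```

```bash
python3 - <<'E'
from h import *
pr(); im,st=snap('wrist','w3.png'); t,_=snap('top','top2.png')
a=cv2.imread('pics/top2.png')[110:230,110:250]
cv2.imwrite('pics/c8.png',np.hstack([cv2.resize(im[:,:,::-1][60:300,130:390],(416,384)),cv2.resize(a,(384,384),interpolation=cv2.INTER_CUBIC)[:, :384]]))
E
```

```text
t 7.1 pos [575.9 215.1 182. ] yaw 2.1 z [ 0.001 -0.001 -1.   ] F [-0.4 -0.3 -0.3] M [-0.04  0.01  0.03] op 21.8 q [ 0.2   0.34 -0.76  1.54  0.24  1.36 -2.11]
```

View pics/c8.png

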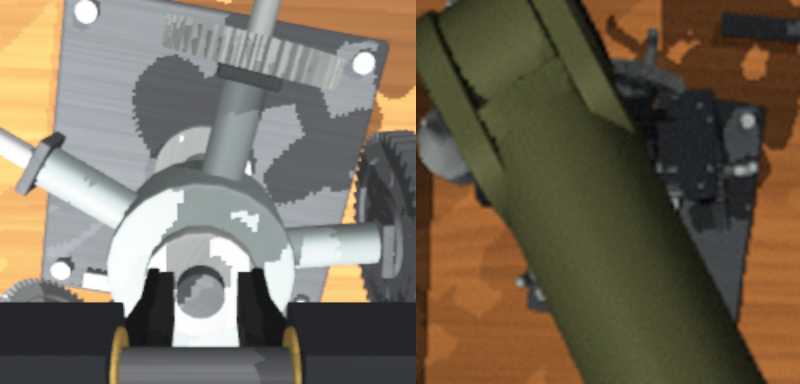

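```bash
python3 - <<'E'
from h import *
print(goal([621,300.5,245],62))
E
```

```text
([0.1, -0.0, -60.0], [48.1, -83.7, -63.1])
```

Call:
{"method": "step_arm", "body": {
  "plan": [
    [[0, 0, 0], [0, 0, -20], 0],
    [[0, 0, 0], [0, 0, -60], 0],
    [[0, 0, -8], [10, -20, -63], 0],
    [[0, 0, -16], [25, -45, -63], 0],
    [[0, 0, -24], [40, -70, -63], 0],
    [[0, 0, -32], [48, -84, -63], 0],
    [[0, 0, -40], [48, -84, -63], 0],
    [[0, 0, -48], [48, -84, -63], 0],
    [[0, 0, -56], [48, -84, -63], 0],
    [[0, 0, -60], [48, -84, -63], 0],
    [[0, 0, -60], [48, -84, -63], 0]
  ]
}}

```text
time: 8.3
ee_pos: [621.0, 300.7, 244.6]
orientation: [0.0, 0.857, 0.515, -0.0]
contact_force: [-0.1, -0.0, -0.1]
opening: 43.8
```

```bash
python3 - <<'E'
from h import *
pr(); im,st=snap('wrist','w4.png'); 
for r,z in ((80,165),(114,165),(125,180)): print(r,proj('wrist',[575.5+r*np.cos(np.radians(62)),215+r*np.sin(np.radians(62)),z],st))
print('tcp',proj('wrist',st['ee_pos'],st)); print('hub',proj('wrist',[575.5,215,205],st))
E
```

```text
t 8.3 pos [621.  300.7 244.6] yaw 61.9 z [ 0.    -0.001 -1.   ] F [-0.1 -0.  -0.1] M [-0.05 -0.01  0.01] op 43.8 q [ 0.11  0.54 -0.93  1.23  0.43  1.56 -1.24]
80 [257.82225665 207.24677381]
114 [257.80414244 170.52261632]
125 [257.78900308 161.88165186]
tcp [257.60115551 226.1826203 ]
hub [257.84606666 311.29577851]
```

View pics/w4.png

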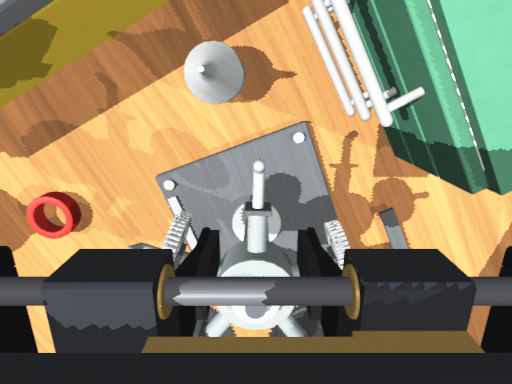

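Call:
{"method": "step_arm", "body": {
  "plan": [
    [[0, 0, 0], [0, 0, 25], 0],
    [[0, 0, 0], [0, 0, 55], 0],
    [[0, 0, 0], [0, 0, 70], 0],
    [[0, 0, 0], [0, 0, 80], 0],
    [[0, 0, 0], [0, 0, 88], 0],
    [[0, 0, 0], [0, 0, 88], -0.3],
    [[0, 0, 0], [0, 0, 88], -0.6],
    [[0, 0, 0], [0, 0, 88], -1],
    [[0, 0, 0], [0, 0, 88], -1],
    [[0, 0, 0], [0, 0, 88], -1],
    [[0, 0, 0], [0, 0, 88], -1]
  ],
  "squeeze": 10
}}

```text
time: 9.45
ee_pos: [621.1, 300.7, 157.0]
orientation: [0.001, 0.858, 0.514, 0.0]
contact_force: [0.1, 0.1, -0.2]
opening: 4.5
```

```bash
python3 - <<'E'
from h import *
pr(); st=bot.state(); Rt=q2R(st['orientation']); c=np.array([575.5,215])
a0=np.degrees(np.arctan2(*(st['ee_pos'][:2]-c)[::-1])); rr=np.linalg.norm(st['ee_pos'][:2]-c); print(a0,rr)
for d in range(6,114,6):
    a=np.radians(a0+d); p=np.array([*(c+rr*np.array([np.cos(a),np.sin(a)])),st['ee_pos'][2]]); print(-d,(Rt.T@(p-st['ee_pos'])).round(1)[:2].tolist(),end=' ')
E
```

```text
t 9.45 pos [621.1 300.7 157. ] yaw 61.8 z [ 0.001 -0.001 -1.   ] F [ 0.1  0.1 -0.2] M [-0.05 -0.09  0.02] op 4.5 q [ 0.12  0.58 -0.91  1.37  0.45  1.41 -1.27]
61.97357929851902 97.08920793615111
-6 [-0.6, -10.1] -12 [-2.2, -20.2] -18 [-4.8, -30.0] -24 [-8.5, -39.5] -30 [-13.1, -48.5] -36 [-18.7, -57.0] -42 [-25.1, -64.9] -48 [-32.3, -72.1] -54 [-40.2, -78.5] -60 [-48.7, -84.0] -66 [-57.8, -88.6] -72 [-67.3, -92.2] -78 [-77.1, -94.8] -84 [-87.2, -96.4] -90 [-97.3, -96.9] -96 [-107.5, -96.3] -102 [-117.5, -94.7] -108 [-127.3, -92.0]
```

```bash
python3 - <<'E'
from h import *
pr(); im,st=snap('wrist','w5.png'); s,_=snap('side','s5.png')
a=im[100:290,170:350,::-1]; b=s[90:185,205:295,::-1]
cv2.imwrite('pics/c10.png',np.hstack([cv2.resize(a,(400,422)),cv2.resize(b,(400,422),interpolation=cv2.INTER_CUBIC)]))
E
```

```text
t 9.45 pos [621.1 300.7 157. ] yaw 61.8 z [ 0.001 -0.001 -1.   ] F [ 0.1  0.1 -0.2] M [-0.05 -0.09  0.02] op 4.5 q [ 0.12  0.58 -0.91  1.37  0.45  1.41 -1.27]
```

View pics/c10.png

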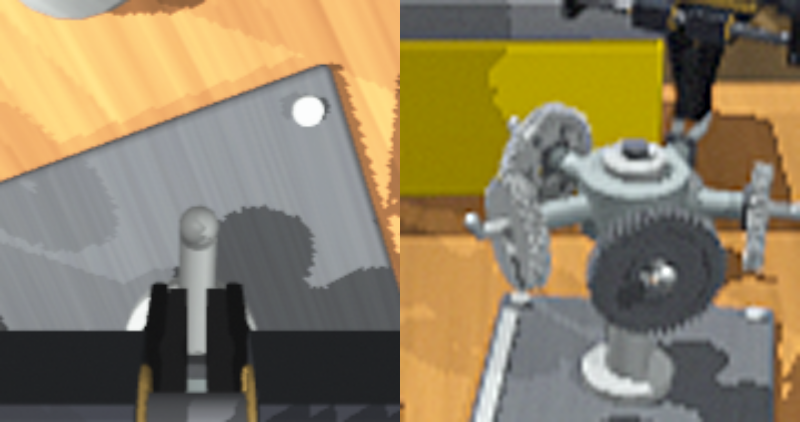

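Call:
{"method": "step_arm", "body": {
  "plan": [
    [[0, 0, 0], [0, 0, 0], -1],
    [[0, 0, 0], [0, 0, 0], -1],
    [[0, 0, 0], [0, 0, 0], -1]
  ]
}}

```text
time: 9.85
ee_pos: [621.0, 300.6, 156.8]
orientation: [0.0, 0.858, 0.514, 0.0]
contact_force: [-0.3, 0.5, -0.1]
opening: 0.4
```

```bash
python3 - <<'E'
from h import *
pr(); p=proj('side',[621,300.7,157]); print('side tcp crop',400+(p[0]-205)*4.44,(p[1]-90)*4.44)
for z in (150,165,180):
  p=proj('side',[575.5+97*np.cos(1.082),215+97*np.sin(1.082),z]); print(z,400+(p[0]-205)*4.44,(p[1]-90)*4.44)
p=proj('side',[575.5+125*np.cos(1.082),215+125*np.sin(1.082),180]); print('tip',400+(p[0]-205)*4.44,(p[1]-90)*4.44)
for z in (180,205):p=proj('side',[575.5,215,z]); print('hub',400+(p[0]-205)*4.44,(p[1]-90)*4.44)
E
```

```text
t 9.85 pos [621.  300.6 156.8] yaw 61.8 z [ 0.001 -0.001 -1.   ] F [-0.3  0.5 -0.1] M [-0.02 -0.09 -0.04] op 0.4 q [ 0.12  0.58 -0.91  1.37  0.45  1.41 -1.27]
side tcp crop 686.7866219949881 148.62371935434754
150 686.3622731602927 157.2263286415125
165 687.4303162410336 138.79230098879603
180 688.5158105386394 120.05707180211814
tip 703.117476133812 104.81676614871256
hub 633.6146586054865 177.3594617748013
hub 634.7792405865099 144.14393704864258
```

Call:
{"method": "step_arm", "body": {
  "plan": [
    [[0, 0, 0], [0, 0, 1], -1],
    [[0, 0, 0], [0, 0, 2], -1],
    [[0, 0, 0], [0, 0, 3], -1],
    [[0, 0, 0], [0, 0, 4], -1]
  ]
}}

```text
time: 10.25
ee_pos: [621.0, 300.6, 152.6]
orientation: [0.0, 0.858, 0.514, -0.0]
contact_force: [-0.3, -0.0, 0.1]
opening: 0.5
```

Call:
{"method": "step_arm", "body": {
  "plan": [
    [[0, 0, 0], [0, 0, 1], -1],
    [[0, 0, 0], [0, 0, 2], -1],
    [[0, 0, 0], [0, 0, 3], -1],
    [[0, 0, 0], [0, 0, 4], -1],
    [[0, 0, 0], [0, 0, 5], -1]
  ]
}}

```text
time: 10.75
ee_pos: [621.0, 300.6, 147.5]
orientation: [0.0, 0.858, 0.514, -0.0]
contact_force: [-0.5, 0.1, -0.3]
opening: 0.4
```

```bash
python3 - <<'E'
from h import *
pr(); im,st=snap('wrist','w6.png'); s,_=snap('side','s6.png')
a=im[150:290,180:340,::-1]; b=s[95:155,240:310,::-1]
cv2.imwrite('pics/c11.png',np.hstack([cv2.resize(a,(450,394)),cv2.resize(b,(340,291),interpolation=cv2.INTER_CUBIC)]) if 0 else np.hstack([cv2.resize(a,(400,350)),cv2.resize(b,(400,350),interpolation=cv2.INTER_CUBIC)]))
E
```

```text
t 10.75 pos [621.  300.6 147.5] yaw 61.8 z [ 0.    -0.001 -1.   ] F [-0.5  0.1 -0.3] M [-0.05 -0.07 -0.02] op 0.4 q [ 0.12  0.59 -0.9   1.38  0.46  1.39 -1.27]
```

View pics/c11.png

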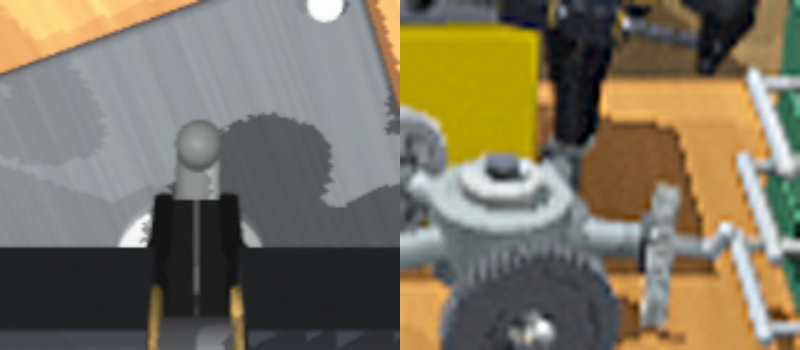

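Call:
{"method": "step_arm", "body": {
  "plan": [
    [[0, 0, 0], [0, 0, 1], -1],
    [[0, 0, 0], [0, 0, 2], -1],
    [[0, 0, 0], [0, 0, 3], -1],
    [[0, 0, 0], [0, 0, 3], -1]
  ]
}}

```text
time: 11.25
ee_pos: [621.0, 300.5, 144.6]
orientation: [0.001, 0.858, 0.514, -0.0]
contact_force: [-0.9, 0.8, 0.9]
opening: 0.5
```

Call:
{"method": "step_arm", "body": {
  "plan": [
    [[0, 0, 0], [0, 0, 1], -1],
    [[0, 0, 0], [0, 0, 2], -1],
    [[0, 0, 0], [0, 0, 3], -1],
    [[0, 0, 0], [0, 0, 3], -1]
  ]
}}

```text
time: 11.65
ee_pos: [621.1, 300.6, 144.3]
orientation: [0.001, 0.858, 0.514, 0.0]
contact_force: [-2.7, -3.2, 11.8]
opening: 0.2
```

Call:
{"method": "step_arm", "body": {
  "plan": [
    [[0, 0, 0], [0, 0, -10], -0.6],
    [[0, 0, 0], [0, 0, -15], -0.2],
    [[0, 0, 0], [0, 0, -15], -0.2],
    [[0, 0, 0], [0, 0, -15], -0.2],
    [[0, 0, 0], [0, 0, -15], -0.2],
    [[0, 0, 0], [0, 0, -5], -0.2],
    [[0, 0, 0], [0, 0, 5], -0.2],
    [[0, 0, 0], [0, 0, 10], -0.2],
    [[0, 0, 0], [0, 0, 13], -0.2],
    [[0, 0, 0], [0, 0, 13], -0.5],
    [[0, 0, 0], [0, 0, 13], -1],
    [[0, 0, 0], [0, 0, 13], -1],
    [[0, 0, 0], [0, 0, 13], -1],
    [[0, 0, 0], [0, 0, 13], -1],
    [[0, 0, 0], [0, 0, 13], -1]
  ],
  "squeeze": 10
}}

```text
time: 13.15
ee_pos: [621.2, 300.8, 131.7]
orientation: [0.001, 0.858, 0.514, 0.001]
contact_force: [0.6, 0.9, 0.7]
opening: 9.5
```

```bash
cat > arc.py <<'E'
from h import *
pr(); st=bot.state(); Rt=q2R(st['orientation']); c=np.array([575.5,215])
a0=np.degrees(np.arctan2(*(st['ee_pos'][:2]-c)[::-1])); rr=np.linalg.norm(st['ee_pos'][:2]-c); print(a0,rr)
for d in range(5,116,5):
    a=np.radians(a0+d); p=np.array([*(c+rr*np.array([np.cos(a),np.sin(a)])),st['ee_pos'][2]]); print(-d,(Rt.T@(p-st['ee_pos'])).round(1)[:2].tolist(),end=' ')
E
python3 arc.py
```

```text
t 13.15 pos [621.2 300.8 131.7] yaw 61.8 z [ 0.002 -0.001 -1.   ] F [0.6 0.9 0.7] M [ 0.03  0.01 -0.03] op 9.5 q [ 0.12  0.6  -0.9   1.4   0.47  1.37 -1.28]
61.95381856001178 97.20735236672024
-5 [-0.4, -8.5] -10 [-1.5, -16.9] -15 [-3.4, -25.2] -20 [-5.9, -33.2] -25 [-9.2, -41.1] -30 [-13.1, -48.6] -35 [-17.7, -55.7] -40 [-22.9, -62.4] -45 [-28.6, -68.7] -50 [-34.9, -74.4] -55 [-41.6, -79.5] -60 [-48.8, -84.1] -65 [-56.3, -88.0] -70 [-64.2, -91.2] -75 [-72.3, -93.7] -80 [-80.5, -95.5] -85 [-89.0, -96.6] -90 [-97.4, -97.0] -95 [-105.9, -96.6] -100 [-114.3, -95.5] -105 [-122.6, -93.6] -110 [-130.7, -91.1] -115 [-138.5, -87.8]
```

Call:
{"method": "step_arm", "body": {
  "plan": [
    [[0, 0, -2], [-0.1, -3.4, 0], -1],
    [[0, 0, -5], [-0.4, -8.5, 0], -1],
    [[0, 0, -10], [-1.5, -16.9, 0], -1],
    [[0, 0, -15], [-3.4, -25.2, 0], -1],
    [[0, 0, -20], [-5.9, -33.2, 0], -1],
    [[0, 0, -25], [-9.2, -41.1, 0], -1],
    [[0, 0, -30], [-13.1, -48.6, 0], -1],
    [[0, 0, -35], [-17.7, -55.7, 0], -1],
    [[0, 0, -40], [-22.9, -62.4, 0], -1],
    [[0, 0, -45], [-28.6, -68.7, 0], -1],
    [[0, 0, -50], [-34.9, -74.4, 0], -1],
    [[0, 0, -53], [-38.9, -77.5, 0], -1],
    [[0, 0, -55], [-41.6, -79.5, 0], -1],
    [[0, 0, -55], [-41.6, -79.5, 0], -1]
  ]
}}

```text
time: 14.55
ee_pos: [530.5, 303.4, 131.7]
orientation: [0.0, 0.523, 0.853, 0.001]
contact_force: [-0.2, 3.8, -0.9]
opening: 9.4
```

```bash
python3 arc.py
```

```text
t 14.55 pos [530.5 303.4 131.7] yaw 117.0 z [ 0.002  0.002 -1.   ] F [-0.2  3.8 -0.9] M [0.93 0.01 0.05] op 9.4 q [ 0.32  0.54 -1.17  1.61  0.51  1.34 -0.45]
116.98023780667779 99.17330962214447
-5 [-0.4, -8.6] -10 [-1.5, -17.2] -15 [-3.4, -25.7] -20 [-6.0, -33.9] -25 [-9.3, -41.9] -30 [-13.3, -49.6] -35 [-17.9, -56.9] -40 [-23.2, -63.7] -45 [-29.0, -70.1] -50 [-35.4, -76.0] -55 [-42.3, -81.2] -60 [-49.6, -85.9] -65 [-57.3, -89.9] -70 [-65.2, -93.2] -75 [-73.5, -95.8] -80 [-81.9, -97.7] -85 [-90.5, -98.8] -90 [-99.2, -99.2] -95 [-107.8, -98.8] -100 [-116.4, -97.7] -105 [-124.8, -95.8] -110 [-133.1, -93.2] -115 [-141.1, -89.9]
```

Call:
{"method": "step_arm", "body": {
  "plan": [
    [[0, 0, -2], [-0.1, -3.4, 0], -1],
    [[0, 0, -5], [-0.4, -8.6, 0], -1],
    [[0, 0, -10], [-1.5, -17.2, 0], -1],
    [[0, 0, -15], [-3.4, -25.7, 0], -1],
    [[0, 0, -20], [-6, -33.9, 0], -1],
    [[0, 0, -25], [-9.3, -41.9, 0], -1],
    [[0, 0, -30], [-13.3, -49.6, 0], -1],
    [[0, 0, -35], [-17.9, -56.9, 0], -1]
  ]
}}

```text
time: 15.35
ee_pos: [488.3, 262.5, 131.7]
orientation: [0.001, 0.24, 0.971, 0.002]
contact_force: [3.0, 3.0, -2.2]
opening: 9.8
```

```bash
python3 arc.py
```

```text
t 15.35 pos [488.3 262.5 131.7] yaw 152.2 z [ 0.004  0.004 -1.   ] F [ 3.   3.  -2.2] M [ 0.86 -0.79  0.02] op 9.8 q [ 0.54  0.47 -1.34  1.75  0.48  1.3   0.18]
151.41332628472668 99.2995514845883
-5 [-0.3, -8.7] -10 [-1.3, -17.3] -15 [-3.0, -25.7] -20 [-5.5, -34.0] -25 [-8.7, -42.1] -30 [-12.6, -49.8] -35 [-17.1, -57.2] -40 [-22.3, -64.2] -45 [-28.1, -70.6] -50 [-34.4, -76.6] -55 [-41.2, -81.9] -60 [-48.4, -86.7] -65 [-56.0, -90.8] -70 [-64.0, -94.2] -75 [-72.2, -97.0] -80 [-80.7, -98.9] -85 [-89.2, -100.2] -90 [-97.9, -100.7] -95 [-106.5, -100.4] -100 [-115.1, -99.4] -105 [-123.6, -97.7] -110 [-131.9, -95.2] -115 [-140.0, -92.0]
```

Call:
{"method": "step_arm", "body": {
  "plan": [
    [[0, 0, 0], [0, 0, 0], -0.6],
    [[0, 0, 0], [0, 0, 0], -0.4],
    [[0, 0, 0], [0, 0, 0], -0.4],
    [[0, 0, 0], [0, 0, -20], -0.3],
    [[0, 0, 0], [0, 0, -60], -0.2],
    [[0, 0, 8], [0, 0, -75], -0.2],
    [[0, 0, 16], [0, 0, -75], -0.2],
    [[0, 0, 24], [0, 0, -75], -0.2],
    [[0, 0, 32], [0, 0, -75], -0.2],
    [[0, 0, 40], [0, 0, -75], -0.2],
    [[0, 0, 48], [0, 0, -75], -0.2],
    [[0, 0, 56], [0, 0, -75], -0.2],
    [[0, 0, 64], [0, 0, -75], -0.2],
    [[0, 0, 72], [0, 0, -75], -0.2],
    [[0, 0, 80], [0, 0, -75], -0.2],
    [[0, 0, 88], [0, 0, -75], -0.2],
    [[0, 0, 96], [0, 0, -75], -0.2],
    [[0, 0, 104], [0, 0, -75], -0.2],
    [[0, 0, 112], [0, 0, -75], -0.2],
    [[0, 0, 120], [0, 0, -75], -0.2]
  ]
}}

```text
time: 17.35
ee_pos: [487.8, 262.5, 206.6]
orientation: [-0.001, 0.962, 0.275, 0.002]
contact_force: [0.6, 0.6, 0.0]
opening: 34.6
```

```bash
python3 - <<'E'
from h import *
pr()
for ang in (155,158,160):
    a=np.radians(ang); print(ang,goal([575.5+98*np.cos(a),215+98*np.sin(a),207],-20))
print(find('wrist','free_hook') if 0 else '')
E
```

```text
t 17.35 pos [487.8 262.5 206.6] yaw 31.9 z [ 0.003  0.004 -1.   ] F [0.6 0.6 0. ] M [-0.06 -0.01  0.04] op 34.6 q [ 0.31  0.21 -0.96  1.65  0.17  1.37 -1.69]
155 ([-0.2, -0.2, 51.9], [-4.2, 4.6, -0.4])
158 ([-0.2, -0.2, 51.9], [-8.4, 7.5, -0.4])
160 ([-0.2, -0.2, 51.9], [-11.2, 9.6, -0.4])
```

Call:
{"method": "step_arm", "body": {
  "plan": [
    [[0, 0, 8], [0, 0, 0], -0.2],
    [[0, 0, 16], [0, 0, 0], -0.2],
    [[0, 0, 24], [-2, 2, 0], -0.2],
    [[0, 0, 32], [-4, 4, 0], -0.2],
    [[0, 0, 40], [-6, 6, 0], -0.2],
    [[0, 0, 48], [-7, 6.5, 10], -0.2],
    [[0, 0, 52], [-7, 6.5, 35], -0.2],
    [[0, 0, 52], [-7, 6.5, 52], -0.2],
    [[0, 0, 52], [-7, 6.5, 64], -0.2],
    [[0, 0, 52], [-7, 6.5, 72], -0.2],
    [[0, 0, 52], [-7, 6.5, 75], -0.4],
    [[0, 0, 52], [-7, 6.5, 75], -0.7],
    [[0, 0, 52], [-7, 6.5, 75], -1],
    [[0, 0, 52], [-7, 6.5, 75], -1],
    [[0, 0, 52], [-7, 6.5, 75], -1],
    [[0, 0, 52], [-7, 6.5, 75], -1]
  ]
}}

```text
time: 18.95
ee_pos: [485.2, 254.5, 132.3]
orientation: [-0.003, 0.985, -0.174, 0.001]
contact_force: [-1.8, 3.9, 2.5]
opening: 9.9
```

```bash
python3 arc.py
```

```text
t 18.95 pos [485.2 254.5 132.3] yaw -20.1 z [ 0.003  0.005 -1.   ] F [-1.8  3.9  2.5] M [ 0.81  0.39 -0.04] op 9.9 q [ 0.22  0.23 -0.84  1.77  0.18  1.22 -2.59]
156.36260553640702 98.51645719248526
-5 [-0.2, 8.6] -10 [0.4, 17.2] -15 [1.8, 25.7] -20 [3.8, 34.0] -25 [6.6, 42.1] -30 [10.1, 50.0] -35 [14.3, 57.5] -40 [19.1, 64.6] -45 [24.5, 71.3] -50 [30.5, 77.5] -55 [36.9, 83.1] -60 [43.9, 88.2] -65 [51.3, 92.6] -70 [59.0, 96.4] -75 [67.0, 99.5] -80 [75.3, 101.9] -85 [83.7, 103.5] -90 [92.2, 104.4] -95 [100.8, 104.6] -100 [109.4, 104.0] -105 [117.9, 102.6] -110 [126.2, 100.6] -115 [134.4, 97.8]
```

Call:
{"method": "step_arm", "body": {
  "plan": [
    [[0, 0, -2], [0, 3.5, 0], -1],
    [[0, 0, -4], [0, 8, 0], -1],
    [[0, 0, -8], [0.3, 14, 0], -1],
    [[0, 0, -11], [0.8, 20, 0], -1],
    [[0, 0, -12.7], [1.6, 25, 0], -1],
    [[0, 0, -12.7], [2.2, 27.7, 0], -1],
    [[0, 0, -12.7], [2.2, 27.7, 0], -1],
    [[0, 0, -12.7], [2.2, 27.7, 0], -1]
  ]
}}

```text
time: 19.75
ee_pos: [477.9, 227.5, 132.3]
orientation: [-0.002, 0.998, -0.065, 0.002]
contact_force: [-0.5, 1.2, 1.1]
opening: 9.7
```

```bash
python3 arc.py|head -2
```

```text
t 19.75 pos [477.9 227.5 132.3] yaw -7.4 z [ 0.003  0.004 -1.   ] F [-0.5  1.2  1.1] M [0.51 0.18 0.19] op 9.7 q [ 0.3   0.18 -0.86  1.81  0.15  1.21 -2.31]
172.68868909395837 98.43425701684082
```

Call:
{"method": "step_arm", "body": {
  "plan": [
    [[0, 0, 0], [0, 0, 0], -0.7],
    [[0, 0, 0], [0, 0, 0], -0.4],
    [[0, 0, 0], [0, 0, 0], -0.4],
    [[0, 0, 0], [0, 0, -20], -0.3],
    [[0, 0, 0], [0, 0, -60], -0.2],
    [[0, 0, 0], [0, 0, -100], -0.2],
    [[0, 0, 0], [0, 0, -118], -0.2],
    [[0, 0, 0], [0, 0, -118], -0.2]
  ]
}}

```text
time: 20.55
ee_pos: [479.3, 227.4, 253.3]
orientation: [-0.003, 0.998, -0.065, 0.004]
contact_force: [-0.3, -0.2, 0.2]
opening: 34.7
```

```bash
python3 - <<'E'
from h import *
pr(); im,st=snap('wrist','w7.png')
print(goal([486,-299,190],-14.7)); print(find('wrist','free_hook',st)[:1],find('wrist','carousel',st)[:1])
for r,z in ((0,205),(80,165),(114,165),(125,180)): print(r,proj('wrist',[575.5+r*np.cos(np.radians(172.6)),215+r*np.sin(np.radians(172.6)),z],st))
E
```

```text
t 20.55 pos [479.3 227.4 253.3] yaw -7.5 z [ 0.009  0.005 -1.   ] F [-0.3 -0.2  0.2] M [0.01 0.03 0.05] op 34.7 q [ 0.33  0.09 -0.87  1.64  0.07  1.43 -2.25]
([-0.3, -0.3, 7.2], [75.6, 520.7, 59.2])
[(array([563.5, 221.3, 185.1]), 0.62)] [(array([564.2, 222.3, 181.3]), 0.88)]
0 [259.43831597  70.18305559]
80 [259.480613   168.37736199]
114 [259.43852711 204.21189723]
125 [259.37169964 221.53153752]
```

Call:
{"method": "step_arm", "body": {
  "plan": [
    [[0, 0, 0], [8, 50, 0], -0.4],
    [[0, 0, 0], [15, 100, 0], -0.8],
    [[0, 0, 7.2], [22, 150, 0], -1],
    [[0, 0, 7.2], [29, 200, 0], -1],
    [[0, 0, 7.2], [36, 250, 0], -1],
    [[0, 0, 7.2], [44, 300, 0], -1],
    [[0, 0, 7.2], [51, 350, 0], -1],
    [[0, 0, 7.2], [58, 400, 10], -1],
    [[0, 0, 7.2], [65, 450, 30], -1],
    [[0, 0, 7.2], [72, 500, 50], -1],
    [[0, 0, 7.2], [75.6, 520.7, 80], -1],
    [[0, 0, 7.2], [75.6, 520.7, 110], -1],
    [[0, 0, 7.2], [75.6, 520.7, 125], -1],
    [[0, 0, 7.2], [75.6, 520.7, 130], -1],
    [[0, 0, 7.2], [75.6, 520.7, 130], -1]
  ]
}}

```text
time: 22.2
ee_pos: [484.8, -298.0, 117.2]
orientation: [-0.002, 0.992, -0.126, 0.0]
contact_force: [0.2, -0.3, 0.7]
opening: 0.3
```

```bash
python3 - <<'E'
from h import *
pr(); print(goal([486,-299,120],-14.7)); im,st=snap('wrist','w8.png')
for z in (100,118): print(z,proj('wrist',[486,-299,z],st))
# gear columns: dark/grey low-saturation mask in central area
hsv=cv2.cvtColor(im,cv2.COLOR_RGB2HSV); m=(hsv[:,:,1]<60).astype(np.uint8)
for r in range(80,230,10): 
    c=np.flatnonzero(m[r,180:340]); print(r,(c.min()+180,c.max()+180,len(c)) if len(c) else None,end=' ')
E
```

```text
t 22.2 pos [ 484.8 -298.   117.2] yaw -14.5 z [ 0.001  0.004 -1.   ] F [ 0.2 -0.3  0.7] M [ 0.03 -0.    0.  ] op 0.3 q [ 0.84  0.23 -0.38  1.74  0.09  1.19 -1.39]
([-0.2, 0.0, 0.2], [1.4, 0.7, -2.8])
100 [260.2333798 213.5409835]
118 [260.26572255 224.00010018]
80 None 90 None 100 None 110 None 120 None 130 None 140 (np.int64(252), np.int64(268), 17) 150 (np.int64(180), np.int64(269), 40) 160 (np.int64(180), np.int64(269), 41) 170 (np.int64(180), np.int64(269), 42) 180 (np.int64(180), np.int64(269), 43) 190 (np.int64(180), np.int64(269), 43) 200 (np.int64(180), np.int64(268), 42) 210 (np.int64(180), np.int64(268), 43) 220 (np.int64(180), np.int64(268), 41)
```

```bash
python3 - <<'E'
from h import *
for f,rng,cols in (('w1.png',range(100,200),(250,266)),('w8.png',range(118,146),(245,275))):
    im=cv2.imread('pics/'+f); hsv=cv2.cvtColor(im,cv2.COLOR_BGR2HSV); s=hsv[:,cols[0]:cols[1],1]
    print(f,[(r,int((s[r]<70).sum())) for r in rng])
E
```

```text
w1.png [(100, 0), (101, 0), (102, 0), (103, 0), (104, 0), (105, 0), (106, 0), (107, 0), (108, 0), (109, 0), (110, 0), (111, 0), (112, 0), (113, 9), (114, 10), (115, 10), (116, 11), (117, 11), (118, 11), (119, 11), (120, 11), (121, 11), (122, 11), (123, 11), (124, 11), (125, 11), (126, 11), (127, 11), (128, 11), (129, 11), (130, 11), (131, 11), (132, 11), (133, 11), (134, 11), (135, 11), (136, 11), (137, 11), (138, 11), (139, 11), (140, 11), (141, 11), (142, 11), (143, 11), (144, 11), (145, 11), (146, 11), (147, 11), (148, 11), (149, 11), (150, 11), (151, 11), (152, 11), (153, 11), (154, 11), (155, 11), (156, 11), (157, 11), (158, 11), (159, 11), (160, 11), (161, 11), (162, 11), (163, 11), (164, 11), (165, 11), (166, 11), (167, 11), (168, 11), (169, 11), (170, 10), (171, 10), (172, 10), (173, 11), (174, 10), (175, 10), (176, 10), (177, 10), (178, 10), (179, 10), (180, 11), (181, 10), (182, 10), (183, 10), (184, 10), (185, 10), (186, 10), (187, 9), (188, 10), (189, 9), (190, 9), (191, 0), (192, 0), (193, 0), (194, 0), (195, 0), (196, 0), (197, 0), (198, 0), (199, 0)]
w8.png [(118, 0), (119, 0), (120, 0), (121, 0), (122, 0), (123, 0), (124, 0), (125, 0), (126, 0), (127, 0), (128, 0), (129, 0), (130, 0), (131, 0), (132, 16), (133, 16), (134, 16), (135, 17), (136, 17), (137, 17), (138, 17), (139, 17), (140, 17), (141, 18), (142, 18), (143, 18), (144, 18), (145, 18)]
```

Call:
{"method": "step_arm", "body": {
  "plan": [
    [[0, 0, 0], [0, 0, 4], -1],
    [[0, 0, 0], [0, 0, 8], -1],
    [[0, 0, 0], [0, 0, 11], -1],
    [[0, 0, 0], [0, 0, 13], -1],
    [[0, 0, 0], [0, 0, 15], -1]
  ]
}}

```text
time: 22.75
ee_pos: [485.6, -298.6, 103.3]
orientation: [-0.001, 0.992, -0.127, 0.001]
contact_force: [-0.5, -0.0, -0.8]
opening: 0.4
```

Call:
{"method": "step_arm", "body": {
  "plan": [
    [[0, 0, 0], [1, 0, 2], -1],
    [[0, 0, 0], [1, 0, 4], -1],
    [[0, 0, 0], [1, 0, 6], -1],
    [[0, 0, 0], [1, 0, 7], -1],
    [[0, 0, 0], [1, 0, 8], -1]
  ]
}}

```text
time: 23.25
ee_pos: [486.5, -298.8, 95.2]
orientation: [-0.001, 0.992, -0.127, 0.001]
contact_force: [-0.1, 0.4, -0.2]
opening: 0.6
```

Call:
{"method": "step_arm", "body": {
  "plan": [
    [[0, 0, 0], [0, 0, 1.5], -1],
    [[0, 0, 0], [0, 0, 3], -1],
    [[0, 0, 0], [0, 0, 4], -1],
    [[0, 0, 0], [0, 0, 5], -1]
  ]
}}

```text
time: 23.65
ee_pos: [486.6, -298.8, 90.1]
orientation: [-0.001, 0.992, -0.127, 0.001]
contact_force: [0.3, -0.0, -0.6]
opening: 0.6
```

Call:
{"method": "step_arm", "body": {
  "plan": [
    [[0, 0, 0], [0, 0, 1], -1],
    [[0, 0, 0], [0, 0, 2], -1],
    [[0, 0, 0], [0, 0, 3], -1],
    [[0, 0, 0], [0, 0, 4], -1],
    [[0, 0, 0], [0, 0, 4], -1]
  ]
}}

```text
time: 24.15
ee_pos: [486.5, -298.7, 85.9]
orientation: [-0.001, 0.992, -0.127, 0.001]
contact_force: [0.5, -0.4, 0.1]
opening: 0.6
```

Call:
{"method": "step_arm", "body": {
  "plan": [
    [[0, 0, 0], [0, 0, 1], -1],
    [[0, 0, 0], [0, 0, 2], -1],
    [[0, 0, 0], [0, 0, 3], -1],
    [[0, 0, 0], [0, 0, 3], -1]
  ]
}}

```text
time: 24.55
ee_pos: [487.6, -299.7, 85.7]
orientation: [-0.0, 0.992, -0.127, 0.002]
contact_force: [-1.9, 0.9, 11.7]
opening: 0.2
```

Call:
{"method": "step_arm", "body": {
  "plan": [
    [[0, 0, 0], [-0.7, -0.4, -8], -0.6],
    [[0, 0, 0], [-0.7, -0.4, -12], -0.4],
    [[0, 0, 0], [-0.7, -0.4, -12], -0.4],
    [[0, 0, 0], [-0.7, -0.4, -12], -0.4],
    [[0, 0, 0], [-0.7, -0.4, -2], -0.4],
    [[0, 0, 0], [-0.7, -0.4, 8], -0.4],
    [[0, 0, 0], [-0.7, -0.4, 16], -0.4],
    [[0, 0, 0], [-0.7, -0.4, 20], -0.4],
    [[0, 0, 0], [-0.7, -0.4, 22], -0.4],
    [[0, 0, 0], [-0.7, -0.4, 22], -0.7],
    [[0, 0, 0], [-0.7, -0.4, 22], -1],
    [[0, 0, 0], [-0.7, -0.4, 22], -1],
    [[0, 0, 0], [-0.7, -0.4, 22], -1],
    [[0, 0, 0], [-0.7, -0.4, 22], -1]
  ],
  "squeeze": 30
}}

```text
time: 25.95
ee_pos: [487.4, -299.4, 64.1]
orientation: [-0.0, 0.992, -0.127, 0.003]
contact_force: [0.5, 0.6, 0.9]
opening: 11.5
```

```bash
python3 -c "
from h import *; pr()"
```

```text
t 25.95 pos [ 487.4 -299.4   64.1] yaw -14.6 z [ 0.005 -0.001 -1.   ] F [0.5 0.6 0.9] M [ 0.02  0.   -0.03] op 11.5 q [ 0.83  0.28 -0.38  1.8   0.11  1.08 -1.41]
```

Call:
{"method": "step_arm", "body": {
  "plan": [
    [[0, 0, 0], [0, 0, -4], -1],
    [[0, 0, 0], [0, 0, -10], -1],
    [[0, 0, 0], [0, 0, -20], -1],
    [[0, 0, 0], [0, 0, -35], -1],
    [[0, 0, 0], [0, 0, -55], -1],
    [[0, 0, 0], [0, 0, -80], -1],
    [[0, 0, 0], [0, 0, -110], -1],
    [[0, 0, 0], [0, 0, -140], -1],
    [[0, 0, 0], [0, 0, -160], -1],
    [[0, 0, 0], [0, 0, -160], -1]
  ]
}}

```text
time: 26.95
ee_pos: [488.7, -300.2, 229.0]
orientation: [0.002, 0.992, -0.127, 0.006]
contact_force: [0.1, -0.2, -3.7]
opening: 11.8
```

```bash
cat > clr.py <<'E'
import numpy as np
def rod(end):
    P=np.array([[0,0],[34,0],end]); pts=[]
    for a,b in zip(P[:-1],P[1:]): pts.append(a+(b-a)*np.linspace(0,1,60)[:,None])
    return np.vstack(pts)
def gap(pts,u,w,t):
    c,s=np.cos(t),np.sin(t); d=pts-[u,w]   # local: axis a outward&up tilt t
    a=d[:,0]*c+d[:,1]*s; b=-d[:,0]*s+d[:,1]*c
    g=1e9
    for sg in (1,-1):
        da=np.maximum(np.abs(a)-6,0); db=12-sg*b   # >0 distance below slab edge
        dist=np.where(db>0,np.hypot(da,db),np.where(da>0,da,db)); g=min(g,dist.min())
    return g-5
for end in ((45,15),(42,11)):
  pts=rod(end)
  for t in (0,6,10):
    print(end,t,[(u,)+max((round(gap(pts,u,w,np.radians(t)),1),w) for w in np.arange(-8,26,.5)) for u in (56,52,50,48,46,44,42,40,38,36,34,32,28,24)])
E
python3 clr.py; python3 - <<'E'
from h import *
pr(); print(goal([426,234.5,230],82.6))
E
```

```text
(45, 15) 0 [(56, np.float64(6.7), np.float64(14.0)), (52, np.float64(4.4), np.float64(12.5)), (50, np.float64(3.4), np.float64(11.5)), (48, np.float64(2.3), np.float64(10.5)), (46, np.float64(1.3), np.float64(9.5)), (44, np.float64(0.3), np.float64(8.5)), (42, np.float64(-0.5), np.float64(8.0)), (40, np.float64(-0.5), np.float64(7.5)), (38, np.float64(-0.5), np.float64(7.5)), (36, np.float64(0.0), np.float64(7.0)), (34, np.float64(0.8), np.float64(6.0)), (32, np.float64(1.8), np.float64(5.0)), (28, np.float64(3.9), np.float64(3.0)), (24, np.float64(5.9), np.float64(1.0))]
(45, 15) 6 [(56, np.float64(7.2), np.float64(15.5)), (52, np.float64(4.9), np.float64(14.0)), (50, np.float64(4.0), np.float64(12.5)), (48, np.float64(3.1), np.float64(11.5)), (46, np.float64(2.1), np.float64(10.5)), (44, np.float64(1.1), np.float64(9.5)), (42, np.float64(0.4), np.float64(8.0)), (40, np.float64(0.1), np.float64(7.5)), (38, np.float64(0.1), np.float64(7.0)), (36, np.float64(0.7), np.float64(6.5)), (34, np.float64(1.6), np.float64(5.0)), (32, np.float64(2.6), np.float64(4.0)), (28, np.float64(4.4), np
[... 1868 characters left out ...]
(12.0)), (50, np.float64(5.8), np.float64(11.0)), (48, np.float64(4.9), np.float64(10.0)), (46, np.float64(3.9), np.float64(9.0)), (44, np.float64(3.2), np.float64(7.5)), (42, np.float64(2.6), np.float64(6.5)), (40, np.float64(2.2), np.float64(6.0)), (38, np.float64(2.3), np.float64(5.5)), (36, np.float64(2.2), np.float64(5.0)), (34, np.float64(2.6), np.float64(4.5)), (32, np.float64(3.2), np.float64(3.5)), (28, np.float64(4.9), np.float64(1.0)), (24, np.float64(5.8), np.float64(0.0))]
t 26.95 pos [ 488.7 -300.2  229. ] yaw -14.5 z [ 0.012 -0.005 -1.   ] F [ 0.1 -0.2 -3.7] M [ 0.01 -0.04  0.03] op 11.8 q [ 0.85  0.15 -0.38  1.6   0.06  1.39 -1.36]
([0.7, -0.5, -97.1], [-195.0, -501.8, -4.5])
```

Call:
{"method": "step_arm", "body": {
  "plan": [
    [[0, 0, -4], [-8, -20, -8], -1],
    [[0, 0, -12], [-20, -55, -8], -1],
    [[0, 0, -20], [-36, -95, -8], -1],
    [[0, 0, -28], [-52, -135, -8], -1],
    [[0, 0, -36], [-68, -175, -8], -1],
    [[0, 0, -44], [-85, -215, -8], -1],
    [[0, 0, -52], [-101, -255, -8], -1],
    [[0, 0, -60], [-117, -295, -8], -1],
    [[0, 0, -68], [-133, -335, -8], -1],
    [[0, 0, -76], [-149, -375, -8], -1],
    [[0, 0, -84], [-165, -415, -8], -1],
    [[0, 0, -91], [-180, -455, -8], -1],
    [[0.5, -0.3, -95], [-190, -485, -6], -1],
    [[0.7, -0.5, -97], [-195, -500, -4.5], -1],
    [[0.7, -0.5, -97], [-195, -502, -4.5], -1],
    [[0.7, -0.5, -97], [-195, -502, -4.5], -1]
  ]
}}

```text
time: 28.55
ee_pos: [426.1, 233.2, 229.4]
orientation: [0.0, 0.753, 0.658, -0.001]
contact_force: [0.2, -0.3, -2.8]
opening: 11.7
```

```bash
cat > way.py <<'E'
from h import *
import sys
C=np.array([575.5,215]); H=172.6
def tcp(u,w,t,zh=169.7,lat=0.):
    # gear centre at u out from plate, w above rod axis, tilt t deg -> TCP (TCP is 8 mm 'up' of centre)
    o=np.array([np.cos(np.radians(H)),np.sin(np.radians(H)),0]); l=np.array([-o[1],o[0],0]); tr=np.radians(t)
    P=np.array([*C,0])+(80+u)*o+lat*l; P[2]=zh-8+w
    return P+8*(-np.sin(tr)*o+np.cos(tr)*np.array([0,0,1]))
E
python3 - <<'E'
from way import *
pr(); print('F')
for u,w,t in ((64,15,10),(56,15,10),(52,14,10),(48,11.5,10)): print(u,goal(tcp(u,w,t),82.6,t))
st=bot.state(); im,st=snap('wrist','w9.png'); s,_=snap('side','s9.png'); tp,_=snap('top','t9.png')
E
```

```text
t 28.55 pos [426.1 233.2 229.4] yaw 82.4 z [-0.001 -0.002 -1.   ] F [ 0.2 -0.3 -2.8] M [-0.07 -0.11  0.06] op 11.7 q [ 0.38 -0.02 -0.91  1.76 -0.02  1.39 -0.66]
F
64 ([9.9, 0.1, -0.2], [1.3, 8.0, 44.8])
56 ([9.9, 0.1, -0.2], [1.3, 16.0, 44.8])
52 ([9.9, 0.1, -0.2], [1.3, 20.0, 45.8])
48 ([9.9, 0.1, -0.2], [1.3, 24.0, 48.3])
```

Call:
{"method": "step_arm", "body": {
  "plan": [
    [[3, 0, 0], [1, 2, 8], -1],
    [[7, 0, 0], [1.3, 4, 20], -1],
    [[10, 0, -0.2], [1.3, 8, 35], -1],
    [[10, 0, -0.2], [1.3, 8, 44.8], -1],
    [[10, 0, -0.2], [1.3, 11, 44.8], -1],
    [[10, 0, -0.2], [1.3, 14, 44.8], -1],
    [[10, 0, -0.2], [1.3, 16, 44.8], -1],
    [[10, 0, -0.2], [1.3, 16, 44.8], -1]
  ]
}}

```text
time: 29.5
ee_pos: [443.1, 231.8, 186.0]
orientation: [-0.064, 0.749, 0.657, -0.057]
contact_force: [-0.3, -0.5, -4.2]
opening: 11.6
```

```bash
python3 - <<'E'
from way import *
pr()
for u,w,t in ((56,15,10),(52,14,10),(48,11.5,10),(46,10.5,10),(44,9,10),(42,8,10),(40,7.2,10)): print(u,goal(tcp(u,w,t),82.6,t))
w,st=snap('wrist','w10.png'); s,_=snap('side','s10.png')
cv2.imwrite('pics/c12.png',np.hstack([cv2.resize(w[60:260,150:360,::-1],(400,381)),cv2.resize(s[95:195,195:300,::-1],(400,381),interpolation=cv2.INTER_CUBIC)]))
for r,z in ((80,162),(114,162),(125,177)): print(r,proj('wrist',[575.5+r*np.cos(np.radians(172.6)),215+r*np.sin(np.radians(172.6)),z],st))
E
```

```text
t 29.5 pos [443.1 231.8 186. ] yaw 82.4 z [-0.17   0.021 -0.985] F [-0.3 -0.5 -4.2] M [-0.05 -0.48  0.  ] op 11.6 q [ 0.33  0.23 -0.9   1.68  0.07  1.45 -0.71]
56 ([0.1, 0.0, -0.2], [0.4, -0.9, 1.6])
52 ([0.1, 0.0, -0.2], [0.4, 3.2, 1.9])
48 ([0.1, 0.0, -0.2], [0.4, 7.6, 3.6])
46 ([0.1, 0.0, -0.2], [0.4, 9.8, 4.3])
44 ([0.1, 0.0, -0.2], [0.5, 12.0, 5.4])
42 ([0.1, 0.0, -0.2], [0.5, 14.1, 6.0])
40 ([0.1, 0.0, -0.2], [0.5, 16.2, 6.5])
80 [339.64025938 216.59985315]
114 [290.21622221 213.52577474]
125 [271.99700624 220.75417622]
```

View pics/c12.png

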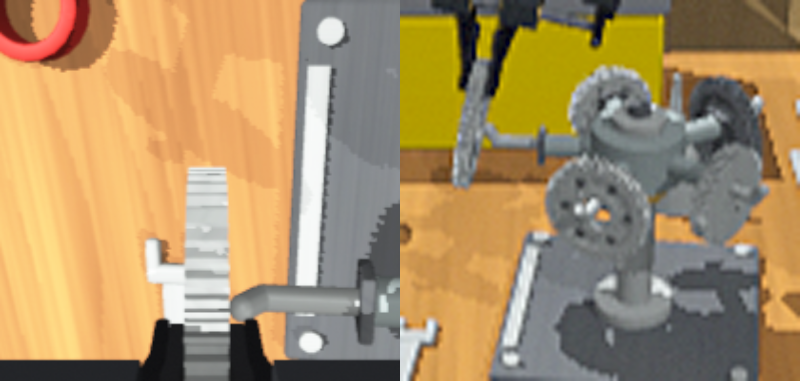

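Call:
{"method": "step_arm", "body": {
  "plan": [
    [[0, 0, 0], [0, 1, 1.6], -1],
    [[0, 0, 0], [0, 3.2, 1.9], -1],
    [[0, 0, 0], [0, 5.4, 2.8], -1],
    [[0, 0, 0], [0, 7.6, 3.6], -1],
    [[0, 0, 0], [0, 7.6, 3.6], -1]
  ]
}}

```text
time: 30.1
ee_pos: [449.7, 230.7, 180.5]
orientation: [-0.065, 0.749, 0.656, -0.058]
contact_force: [0.1, -1.5, -3.4]
opening: 11.6
```

```bash
cat > n.py <<'E'
from way import *
pr(); lat=float(sys.argv[1]) if len(sys.argv)>1 else 0
for u,w,t in ((48,11.5,10),(46,10.5,10),(44,9,10),(42,8,10),(40,7.2,10),(38,6.5,10),(36,5.5,10),(34,4.5,10),(32,3.5,10),(28,1,10),(24,-1,8),(20,-3,4),(18,-4,0),(18,-6,0),(16,-6,0),(10,-6,0),(6,-6,0)): print(u,goal(tcp(u,w,t,lat=lat),82.6,t))
E
python3 n.py
```

```text
t 30.1 pos [449.7 230.7 180.5] yaw 82.4 z [-0.171  0.022 -0.985] F [ 0.1 -1.5 -3.4] M [-0.07 -0.4   0.  ] op 11.6 q [ 0.33  0.25 -0.9   1.67  0.08  1.45 -0.72]
48 ([0.0, 0.0, -0.2], [0.6, 0.0, -0.6])
46 ([0.0, 0.0, -0.2], [0.6, 2.2, 0.0])
44 ([0.0, 0.0, -0.2], [0.7, 4.4, 1.1])
42 ([0.0, 0.0, -0.2], [0.7, 6.6, 1.8])
40 ([0.0, 0.0, -0.2], [0.7, 8.7, 2.2])
38 ([0.0, 0.0, -0.2], [0.7, 10.8, 2.6])
36 ([0.0, 0.0, -0.2], [0.7, 12.9, 3.2])
34 ([0.0, 0.0, -0.2], [0.7, 15.0, 3.8])
32 ([0.0, 0.0, -0.2], [0.7, 17.2, 4.5])
28 ([0.0, 0.0, -0.2], [0.7, 21.6, 6.3])
24 ([-2.0, 0.0, -0.2], [0.7, 25.6, 7.5])
20 ([-6.0, 0.1, -0.2], [0.7, 29.3, 8.9])
18 ([-10.0, 0.1, -0.2], [0.7, 30.9, 9.6])
18 ([-10.0, 0.1, -0.2], [0.7, 31.2, 11.5])
16 ([-10.0, 0.1, -0.2], [0.7, 33.2, 11.2])
10 ([-10.0, 0.1, -0.2], [0.8, 39.1, 10.2])
6 ([-10.0, 0.1, -0.2], [0.8, 43.1, 9.5])
```

Call:
{"method": "step_arm", "body": {
  "plan": [
    [[0, 0, 0], [0, 1.1, -0.3], -1],
    [[0, 0, 0], [0, 2.2, 0], -1],
    [[0, 0, 0], [0, 3.3, 0.6], -1],
    [[0, 0, 0], [0, 4.4, 1.1], -1],
    [[0, 0, 0], [0, 4.4, 1.1], -1]
  ]
}}

```text
time: 30.6
ee_pos: [453.8, 230.1, 178.4]
orientation: [-0.065, 0.749, 0.656, -0.058]
contact_force: [-0.2, 0.0, -3.9]
opening: 11.9
```

```bash
python3 n.py|head -10
```

```text
t 30.6 pos [453.8 230.1 178.4] yaw 82.4 z [-0.172  0.021 -0.985] F [-0.2  0.  -3.9] M [-0.04 -0.45 -0.  ] op 11.9 q [ 0.32  0.26 -0.9   1.67  0.09  1.44 -0.72]
48 ([0.0, 0.0, -0.2], [0.7, -4.4, -1.9])
46 ([0.0, 0.0, -0.2], [0.7, -2.2, -1.3])
44 ([0.0, 0.0, -0.2], [0.7, -0.0, -0.2])
42 ([0.0, 0.0, -0.2], [0.7, 2.1, 0.5])
40 ([0.0, 0.0, -0.2], [0.8, 4.2, 0.9])
38 ([0.0, 0.0, -0.2], [0.8, 6.3, 1.2])
36 ([0.0, 0.0, -0.2], [0.8, 8.5, 1.9])
34 ([0.0, 0.0, -0.2], [0.8, 10.6, 2.5])
32 ([0.0, 0.0, -0.2], [0.8, 12.8, 3.2])
```

Still free. Next small increments through the tightest part.

Call:
{"method": "step_arm", "body": {
  "plan": [
    [[0, 0, 0], [0, 1, 0.2], -1],
    [[0, 0, 0], [0, 2.1, 0.5], -1],
    [[0, 0, 0], [0, 3.1, 0.7], -1],
    [[0, 0, 0], [0, 4.2, 0.9], -1],
    [[0, 0, 0], [0, 4.2, 0.9], -1]
  ]
}}

```text
time: 31.1
ee_pos: [458.1, 229.3, 176.8]
orientation: [-0.065, 0.75, 0.656, -0.058]
contact_force: [-0.4, 0.1, -4.2]
opening: 11.7
```

```bash
python3 n.py|head -12
```

```text
t 31.1 pos [458.1 229.3 176.8] yaw 82.4 z [-0.171  0.022 -0.985] F [-0.4  0.1 -4.2] M [-0.08 -0.45  0.01] op 11.7 q [ 0.32  0.27 -0.89  1.66  0.1   1.44 -0.72]
48 ([0.0, 0.0, -0.2], [0.9, -9.0, -2.8])
46 ([0.0, 0.0, -0.2], [0.9, -6.8, -2.1])
44 ([0.0, 0.0, -0.2], [0.9, -4.6, -1.0])
42 ([0.0, 0.0, -0.2], [0.9, -2.5, -0.4])
40 ([0.0, 0.0, -0.2], [0.9, -0.4, 0.1])
38 ([0.0, 0.0, -0.2], [0.9, 1.7, 0.4])
36 ([0.0, 0.0, -0.2], [0.9, 3.9, 1.1])
34 ([0.0, 0.0, -0.2], [0.9, 6.0, 1.7])
32 ([0.0, 0.0, -0.2], [0.9, 8.2, 2.3])
28 ([0.0, 0.0, -0.2], [0.9, 12.5, 4.1])
24 ([-2.0, 0.0, -0.2], [1.0, 16.5, 5.4])
```

Call:
{"method": "step_arm", "body": {
  "plan": [
    [[0, 0, 0], [0.3, 1, 0.2], -1],
    [[0, 0, 0], [0.3, 2, 0.5], -1],
    [[0, 0, 0], [0.3, 3, 0.8], -1],
    [[0, 0, 0], [0.3, 4, 1.1], -1],
    [[0, 0, 0], [0.3, 5, 1.4], -1],
    [[0, 0, 0], [0.3, 6, 1.7], -1],
    [[0, 0, 0], [0.3, 6, 1.7], -1]
  ]
}}

```text
time: 31.8
ee_pos: [463.8, 228.8, 174.0]
orientation: [-0.065, 0.75, 0.656, -0.058]
contact_force: [0.1, 0.1, -4.5]
opening: 12.0
```

```bash
python3 n.py|grep -v '^4'
```

```text
t 31.8 pos [463.8 228.8 174. ] yaw 82.4 z [-0.172  0.022 -0.985] F [ 0.1  0.1 -4.5] M [-0.1  -0.44 -0.04] op 12.0 q [ 0.32  0.29 -0.89  1.65  0.11  1.44 -0.72]
38 ([0.0, 0.0, -0.2], [0.6, -4.4, -1.4])
36 ([0.0, 0.0, -0.2], [0.7, -2.2, -0.7])
34 ([0.0, 0.0, -0.2], [0.7, -0.1, -0.1])
32 ([0.0, 0.0, -0.2], [0.7, 2.1, 0.6])
28 ([0.0, 0.0, -0.2], [0.7, 6.4, 2.3])
24 ([-2.0, 0.0, -0.2], [0.7, 10.4, 3.6])
20 ([-6.0, 0.1, -0.2], [0.7, 14.2, 4.9])
18 ([-10.0, 0.1, -0.2], [0.7, 15.8, 5.6])
18 ([-10.0, 0.1, -0.2], [0.7, 16.1, 7.6])
16 ([-10.0, 0.1, -0.2], [0.7, 18.1, 7.3])
10 ([-10.0, 0.1, -0.2], [0.8, 24.0, 6.2])
6 ([-10.0, 0.1, -0.2], [0.8, 27.9, 5.5])
```

Call:
{"method": "step_arm", "body": {
  "plan": [
    [[0, 0, 0], [0.3, 1, 0.3], -1],
    [[0, 0, 0], [0.3, 2.1, 0.6], -1],
    [[0, 0, 0], [0.3, 4.2, 1.4], -1],
    [[0, 0, 0], [0.3, 6.4, 2.3], -1],
    [[-1, 0, 0], [0.3, 8.4, 2.9], -1],
    [[-2, 0, 0], [0.3, 10.4, 3.6], -1],
    [[-4, 0, 0], [0.3, 12.3, 4.2], -1],
    [[-6, 0, 0], [0.3, 14.2, 4.9], -1],
    [[-8, 0, 0], [0.3, 15, 5.2], -1],
    [[-10, 0, 0], [0.3, 15.8, 5.6], -1],
    [[-10, 0, 0], [0.3, 15.8, 5.6], -1]
  ]
}}

```text
time: 32.9
ee_pos: [476.9, 227.8, 165.9]
orientation: [0.002, 0.752, 0.659, -0.0]
contact_force: [-0.5, -0.2, -4.9]
opening: 11.8
```

```bash
python3 n.py|egrep -v '^[43]'
```

```text
t 32.9 pos [476.9 227.8 165.9] yaw 82.5 z [ 0.002 -0.003 -1.   ] F [-0.5 -0.2 -4.9] M [ 0.05 -0.12  0.04] op 11.8 q [ 0.34  0.16 -0.9   1.77  0.13  1.28 -0.73]
28 ([10.1, 0.1, -0.1], [0.0, -7.2, -4.7])
24 ([8.1, 0.1, -0.1], [0.0, -3.4, -2.7])
20 ([4.1, 0.1, -0.1], [0.0, -0.0, -0.8])
18 ([0.1, 0.1, -0.1], [0.0, 1.4, 0.2])
18 ([0.1, 0.1, -0.1], [0.0, 1.4, 2.2])
16 ([0.1, 0.1, -0.1], [0.1, 3.4, 2.2])
10 ([0.1, 0.1, -0.1], [0.1, 9.4, 2.2])
6 ([0.1, 0.1, -0.1], [0.1, 13.4, 2.2])
```

Call:
{"method": "step_arm", "body": {
  "plan": [
    [[0, 0, 0], [0, 0, 0.8], -1],
    [[0, 0, 0], [0, 0, 1.6], -1],
    [[0, 0, 0], [0, 0, 2.3], -1],
    [[0, 0, 0], [0, 0, 2.8], -1],
    [[0, 0, 0], [0, 0, 2.8], -1]
  ]
}}

```text
time: 33.4
ee_pos: [477.1, 227.8, 163.2]
orientation: [0.001, 0.752, 0.659, -0.0]
contact_force: [-0.4, -0.2, -2.6]
opening: 12.1
```

Call:
{"method": "step_arm", "body": {
  "plan": [
    [[0, 0, 0], [0, 0, 0.3], -1],
    [[0, 0, 0], [0, 0, 0.6], -1],
    [[0, 0, 0], [0, 0, 0.6], -1]
  ]
}}

```text
time: 33.7
ee_pos: [477.2, 227.8, 163.0]
orientation: [0.001, 0.752, 0.659, -0.0]
contact_force: [-1.4, -0.1, 1.3]
opening: 11.4
```

Call:
{"method": "step_arm", "body": {
  "plan": [
    [[0, 0, 0], [0, 1.5, 0], -1],
    [[0, 0, 0], [0, 3, 0], -1],
    [[0, 0, 0], [0, 4.5, 0], -1],
    [[0, 0, 0], [0, 6, 0], -1],
    [[0, 0, 0], [0, 7.5, 0], -1],
    [[0, 0, 0], [0, 9, 0], -1],
    [[0, 0, 0], [0, 9, 0], -1]
  ]
}}

```text
time: 34.4
ee_pos: [486.5, 226.8, 163.1]
orientation: [0.001, 0.752, 0.659, 0.0]
contact_force: [-0.8, 0.9, -1.8]
opening: 12.0
```

```bash
python3 n.py|egrep -v '^[43]'
```

```text
t 34.4 pos [486.5 226.8 163.1] yaw 82.5 z [ 0.002 -0.002 -1.   ] F [-0.8  0.9 -1.8] M [ 0.28  0.05 -0.01] op 12.0 q [ 0.33  0.18 -0.9   1.75  0.15  1.28 -0.74]
28 ([10.1, 0.1, -0.1], [-0.3, -16.9, -7.5])
24 ([8.1, 0.1, -0.1], [-0.3, -13.1, -5.6])
20 ([4.1, 0.1, -0.1], [-0.3, -9.7, -3.6])
18 ([0.1, 0.1, -0.1], [-0.3, -8.3, -2.6])
18 ([0.1, 0.1, -0.1], [-0.3, -8.3, -0.6])
16 ([0.1, 0.1, -0.1], [-0.3, -6.3, -0.6])
10 ([0.1, 0.1, -0.1], [-0.3, -0.3, -0.6])
6 ([0.1, 0.1, -0.1], [-0.3, 3.7, -0.6])
```

Call:
{"method": "step_arm", "body": {
  "plan": [
    [[0, 0, 0], [0, 1, 0.2], -1],
    [[0, 0, 0], [0, 2, 0.2], -1],
    [[0, 0, 0], [0, 3, 0.2], -1],
    [[0, 0, 0], [0, 3, 0.2], -1]
  ]
}}

```text
time: 34.8
ee_pos: [487.9, 226.8, 163.0]
orientation: [0.0, 0.752, 0.66, -0.001]
contact_force: [-6.1, 1.1, 3.3]
opening: 12.0
```

Call:
{"method": "step_arm", "body": {
  "plan": [
    [[0, 0, 0], [0, 2.2, 0], -1],
    [[0, 0, 0], [0, 2.8, 0], -1],
    [[0, 0, 0], [0, 2.8, 0], -1]
  ]
}}

```text
time: 35.1
ee_pos: [488.0, 226.8, 163.0]
orientation: [-0.001, 0.751, 0.66, -0.004]
contact_force: [-7.9, 0.6, 5.4]
opening: 12.0
```

```bash
python3 - <<'E'
from way import *
pr(); w,st=snap('wrist','w11.png'); o=np.array([np.cos(np.radians(172.6)),np.sin(np.radians(172.6))])
for r,z in ((80,212),(80,177),(92,212),(86,212)): print(r,z,proj('wrist',[*(C+r*o),z],st))
hsv=cv2.cvtColor(w,cv2.COLOR_RGB2HSV); g=cv2.cvtColor(w,cv2.COLOR_RGB2GRAY)
for r in (150,160,170,180,190,200,205,210,215,220): print(r,g[r,240:300:2].tolist())
E
```

```text
t 35.1 pos [488.  226.8 163. ] yaw 82.6 z [-0.006 -0.003 -1.   ] F [-7.9  0.6  5.4] M [0.08 2.08 0.02] op 12.0 q [ 0.32  0.2  -0.9   1.74  0.16  1.29 -0.74]
80 212 [272.94715588 267.33217075]
80 177 [270.71261716 236.323439  ]
92 212 [248.99192822 267.23511348]
86 212 [260.96734024 267.28363319]
150 [128, 212, 249, 250, 247, 246, 244, 243, 243, 244, 244, 247, 250, 251, 189, 145, 140, 142, 142, 143, 146, 143, 132, 147, 143, 145, 143, 132, 130, 126]
160 [128, 194, 238, 249, 237, 233, 231, 229, 228, 147, 148, 149, 195, 233, 215, 145, 140, 142, 142, 143, 144, 143, 144, 145, 142, 146, 148, 147, 145, 136]
170 [127, 190, 238, 234, 215, 217, 218, 219, 219, 217, 219, 221, 221, 222, 216, 144, 139, 141, 142, 143, 144, 143, 143, 145, 142, 145, 148, 145, 145, 144]
180 [127, 188, 249, 243, 216, 216, 215, 213, 211, 207, 203, 206, 208, 209, 211, 152, 138, 142, 142, 144, 143, 144, 143, 144, 143, 146, 148, 146, 145, 144]
190 [131, 189, 249, 239, 200, 198, 196, 195, 198, 199, 198, 199, 199, 198, 196, 157, 138, 143, 144, 144, 143, 144, 141, 145, 142, 147, 147, 147, 145, 146]
200 [128, 189, 249, 244, 228, 228, 230, 232, 234, 236, 236, 234, 233, 233, 234, 192, 139, 143, 144, 143, 143, 144, 141, 143, 144, 146, 147, 148, 145, 146]
205 [128, 167, 250, 236, 183, 185, 187, 188, 187, 186, 185, 186, 190, 193, 194, 112, 51, 69, 145, 144, 142, 143, 142, 144, 144, 147, 147, 147, 145, 146]
210 [128, 167, 250, 246, 236, 237, 239, 240, 172, 170, 169, 169, 171, 179, 180, 107, 53, 50, 145, 143, 142, 142, 142, 144, 145, 147, 150, 148, 145, 146]
215 [129, 167, 250, 232, 152, 151, 152, 151, 148, 148, 148, 150, 161, 162, 162, 109, 52, 51, 79, 93, 93, 93, 93, 93, 93, 94, 94, 94, 94, 94]
220 [126, 159, 244, 244, 247, 247, 245, 244, 245, 246, 245, 242, 243, 231, 174, 113, 86, 86, 95, 111, 112, 112, 112, 112, 111, 112, 112, 112, 113, 113]
```

Call:
{"method": "step_arm", "body": {
  "plan": [
    [[0, 0, 0], [0, 0.4, -0.2], -1],
    [[0, 0, 0], [0, 0.3, -0.2], -1],
    [[0, 0, 0], [0, 0.3, -0.2], -1]
  ],
  "squeeze": 10
}}

```text
time: 35.45
ee_pos: [487.9, 226.8, 163.0]
orientation: [-0.001, 0.751, 0.66, -0.004]
contact_force: [-3.2, 0.7, 0.6]
opening: 12.3
```

```bash
python3 -c "
from way import *; pr(); print(goal(bot.state()['ee_pos'],82.6))"
```

```text
t 35.45 pos [487.9 226.8 163. ] yaw 82.6 z [-0.007 -0.004 -1.   ] F [-3.2  0.7  0.6] M [0.26 0.76 0.04] op 12.3 q [ 0.32  0.2  -0.9   1.74  0.16  1.29 -0.74]
([-0.4, 0.3, 0.0], [0.0, 0.0, 0.0])
```

Seated with light contact and the rod carrying the weight. Release slowly, then lift clear.

Call:
{"method": "step_arm", "body": {
  "plan": [
    [[0, 0, 0], [0, 0, 0], -0.7],
    [[0, 0, 0], [0, 0, 0], -0.62],
    [[0, 0, 0], [0, 0, 0], -0.55],
    [[0, 0, 0], [0, 0, 0], -0.5],
    [[0, 0, 0], [0, 0, 0], -0.5],
    [[0, 0, 0], [0, 0, -5], -0.5],
    [[0, 0, 0], [0, 0, -12], -0.5],
    [[0, 0, 0], [0, 0, -25], -0.5],
    [[0, 0, 0], [0, 0, -50], -0.5],
    [[0, 0, 0], [0, 0, -80], -0.5],
    [[0, 0, 0], [0, 0, -100], -0.5],
    [[0, 0, 0], [0, -50, -110], -0.5],
    [[0, 0, 0], [0, -50, -110], -0.5],
    [[0, 0, 0], [0, -50, -110], -0.5]
  ]
}}

```text
time: 36.85
ee_pos: [438.9, 234.4, 275.2]
orientation: [0.001, 0.751, 0.661, -0.003]
contact_force: [0.9, 0.3, 0.0]
opening: 21.6
```

```bash
python3 - <<'E'
from way import *
pr(); w,st=snap('wrist','w12.png'); o=np.array([np.cos(np.radians(172.6)),np.sin(np.radians(172.6))])
print(find('wrist','gear',st)[:3]); 
for r,z in ((80,206),(92,206),(125,177)): print(r,z,proj('wrist',[*(C+r*o),z],st))
g=cv2.cvtColor(w,cv2.COLOR_RGB2GRAY)
for r in range(150,250,10): print(r,g[r,250:380:3].tolist())
E
```

```text
t 36.85 pos [438.9 234.4 275.2] yaw 82.7 z [-0.003 -0.005 -1.   ] F [0.9 0.3 0. ] M [ 0.01 -0.09  0.05] op 21.6 q [ 0.38  0.   -0.92  1.66  0.    1.49 -0.66]
[(array([490.1, 237.4, 196.6]), 0.57)]
80 206 [325.47018671 194.39641945]
92 206 [311.4034414  194.34896122]
125 177 [271.44042283 184.35242809]
150 [203, 199, 202, 189, 197, 197, 199, 189, 177, 116, 137, 234, 246, 222, 138, 134, 146, 156, 140, 108, 205, 206, 208, 217, 220, 130, 120, 192, 227, 148, 128, 128, 73, 77, 78, 82, 85, 85, 146, 134, 133, 133, 134, 133]
160 [204, 202, 201, 197, 196, 197, 198, 188, 181, 118, 165, 246, 246, 182, 139, 134, 188, 158, 144, 143, 168, 201, 201, 208, 207, 169, 137, 123, 159, 161, 161, 160, 159, 96, 66, 67, 126, 137, 139, 139, 139, 140, 145, 227]
170 [201, 206, 200, 204, 190, 199, 198, 183, 183, 123, 199, 246, 246, 111, 139, 135, 217, 170, 170, 219, 213, 243, 243, 242, 248, 130, 130, 131, 81, 82, 113, 149, 152, 153, 131, 114, 115, 125, 136, 139, 157, 233, 227, 207]
180 [196, 204, 204, 201, 195, 198, 197, 175, 183, 135, 121, 150, 241, 241, 241, 241, 241, 242, 188, 223, 140, 138, 138, 137, 137, 140
[... 685 characters left out ...]
40, 138, 140, 140, 142, 143, 140, 84, 84, 85, 86, 135, 138]
220 [195, 191, 188, 207, 204, 204, 193, 193, 199, 194, 189, 195, 195, 192, 192, 184, 185, 145, 121, 106, 134, 133, 133, 131, 185, 197, 200, 198, 189, 185, 206, 204, 202, 201, 198, 196, 194, 188, 132, 99, 70, 89, 101, 117]
230 [196, 193, 190, 198, 208, 203, 199, 191, 196, 185, 25, 25, 23, 16, 17, 144, 187, 189, 178, 151, 152, 153, 156, 201, 192, 199, 106, 91, 91, 89, 90, 91, 89, 100, 163, 178, 189, 186, 149, 80, 95, 110, 123, 136]
240 [187, 193, 189, 185, 205, 203, 204, 192, 191, 174, 26, 24, 25, 19, 17, 16, 180, 182, 203, 194, 196, 191, 201, 202, 177, 112, 119, 99, 90, 83, 78, 92, 86, 90, 78, 44, 48, 69, 89, 101, 117, 130, 143, 132]
```

```bash
python3 - <<'E'
from way import *
im=cv2.imread('pics/w12.png'); g=cv2.cvtColor(im,cv2.COLOR_BGR2GRAY); st=bot.state()
for c in (287,291,295,299): print(c,[(r,int(g[r,c])) for r in range(170,194)])
for a in (169,172.6,176):
    o=np.array([np.cos(np.radians(a)),np.sin(np.radians(a))])
    print(a,[proj('wrist',[*(C+r*o),z],st).round(1).tolist() for r,z in ((80,161.6),(105,161.6),(114,161.6),(125,176))])
# strip line: bright px above hook, centre col per row
print([(r,round(float(np.mean(np.flatnonzero(g[r,265:305]>235)+265)),1)) for r in (90,100,110,120,130,140,150,160,170,190,210) if (g[r,265:305]>235).any()])
o=-np.array([np.cos(np.radians(-7.4)),np.sin(np.radians(-7.4))]);l=np.array([-o[1],o[0]])
print([proj('wrist',[*(C+100*o+k*l),12],st).round(1).tolist() for k in (-60,0)])
E
```

```text
287 [(170, 245), (171, 245), (172, 246), (173, 246), (174, 246), (175, 241), (176, 179), (177, 182), (178, 215), (179, 232), (180, 241), (181, 244), (182, 239), (183, 228), (184, 215), (185, 186), (186, 187), (187, 237), (188, 237), (189, 236), (190, 229), (191, 230), (192, 230), (193, 230)]
291 [(170, 139), (171, 139), (172, 139), (173, 139), (174, 140), (175, 136), (176, 131), (177, 185), (178, 215), (179, 232), (180, 241), (181, 243), (182, 238), (183, 227), (184, 213), (185, 178), (186, 135), (187, 141), (188, 141), (189, 141), (190, 141), (191, 141), (192, 141), (193, 141)]
295 [(170, 135), (171, 136), (172, 135), (173, 135), (174, 136), (175, 134), (176, 138), (177, 187), (178, 218), (179, 234), (180, 241), (181, 242), (182, 237), (183, 226), (184, 211), (185, 176), (186, 131), (187, 138), (188, 138), (189, 139), (190, 139), (191, 139), (192, 139), (193, 139)]
299 [(170, 226), (171, 229), (172, 229), (173, 226), (174, 225), (175, 220), (176, 168), (177, 190), (178, 220), (179, 234), (180, 241), (181, 241), (182, 236), (183, 226), (184, 210), (185, 175), (186, 171), (187, 233), (188, 234), (189, 231), (190, 225), (191, 227), (192, 232), (193, 233)]
169 [[316.6, 174.3], [291.0, 172.7], [281.8, 172.1], [271.1, 175.3]]
172.6 [[316.1, 179.2], [290.6, 179.2], [281.4, 179.1], [270.7, 183.3]]
176 [[316.0, 183.9], [290.6, 185.2], [281.5, 185.7], [270.8, 190.9]]
[(100, 286.5), (110, 284.5), (120, 286.0), (130, 285.5), (140, 285.0), (150, 286.5), (160, 285.0), (170, 284.0), (190, 283.5), (210, 286.5)]
[[285.6, 106.9], [284.5, 150.4]]
```

```bash
python3 -c "
from h import *
print(order.hand_in()); pr()"
```

```text
the job is handed in; nothing more can be done
None
the job is handed in; nothing more can be done
```

The big gear hangs on the free hook, up against the stop plate, and the job was handed in at about 37 s of the 72 s limit.

- **Turning the carousel:** I gripped the empty hook's rod lightly and turned it about 110° to the front. I had to re-grip partway because joint 3 was close to its limit.
- **Hanging the gear:** I lifted the gear out of the rack and passed its bore over the tip tilted 10°, without feeling contact. I then levelled it and lowered it until the rod took the weight. It slid back until it met the stop plate, with a push of about 8 N, and I eased off before letting go.

**Last checks, measured in the wrist picture:**
- The rod lies within about 1° of square to the front strip.
- The gear's rim lies 80–91 mm from the turning axis, so it is flush with the plate at 80 mm.
- The gripper is clear and reads no force.

**What failed or disagreed:**
- **Finger length:** the finger tips end about 22 mm short of the reported TCP. My first tries to grip the hub and the rod closed on nothing, and I found the offset by touch.
- **Contact pushes:** touching the rod and the gear to find their heights peaked at about 12 N each.
- **Seating position:** contact at the plate came about 2 mm earlier than I predicted, within my error on the axis position.
- **Final look:** the 12-picture limit was used up, so the final state was measured from pixels rather than viewed. I did not re-check the loose items, but the arm only passed well above them.

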